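# Put the dried bulbs away in the mouse-proof box under the shelf

### The arm

A 7-joint arm with a two-finger parallel gripper is mounted at the origin on the work surface. World frame = base frame: x ahead of the robot, y to its left, z up, the work surface at z = 0. Lengths are in m, angles in rad, forces in N, time in s.
With the tool pointing down it reaches from about 0.4 to 0.875 m from the base axis. Payload 19.3 kg.
Tool frame: the origin (TCP) lies at the very end of the fingers, on their centre line; the grasp point (between the pads) lies bot.grasp_offset behind it (bot.grasp_offset is the distance from the TCP to the grasp point, in m); z points along the fingers, y is the direction in which the jaws open and shut (so a half turn about z gives the same grasp; the last joint's range is limited). The gripper opens to 85 mm and grips with 20 to 120 N. Pads are 22 mm wide; open, the fingers measure 114 mm over their backs; the gripper's body (76 mm by 85 mm) begins 54 mm behind the grasp point. The pads swing forward as they close: fully open they stand 13 mm farther back than shut.
Start: joints at [-1.258, 0.521, -0.036, 1.599, 0.021, 1.021, -0.113], TCP at [0.233, 0.58, 0.231] pointing down, gripper open.
Joint ranges: [-2.91, 2.91], [-0.3, 2.13], [-1.5, 1.42], [0.17, 2.43], [-1.26, 4.41], [0.16, 1.93], [-2.52, 2.52]. Speed limits (rad/s): [1.89, 1.89, 2.39, 2.39, 3.01, 3.01, 3.01].

### API

Orientations are given as [roll, pitch, yaw] about the fixed x, y, z axes, in that order (R = Rz(yaw) Ry(pitch) Rx(roll)).
In Python, from workcell import bot gives the robot as it stands. The module is installed in compiled form; this text tells all that it offers.
- The arm moves only by the shell command python3 -m handwheel 'ROWS' [OPENING] [FORCE]. ROWS is JSON, a list of rows, each a list of 6 numbers: the shift along the tool's x, y, z as a fraction of full scale, then the turn, a rotation vector about the tool's x, y, z as a fraction of full scale. In form: [[x, y, z, rx, ry, rz], ...]. A call has 1 to 8 rows; each row shifts and turns the commanded pose from where the row before left it, along the tool's axes as they then stand; what a row does not reach is not made up. Full scale, the value 1, is 0.025 m for a shift and 360 degrees for a turn. A row lasts 1/8 s, in which the tool goes at most 62.5 mm and 10.7 degrees, less where a joint would pass 70% of its speed; a pose out of reach is approached as far as the arm can. A call with a number of a shift or a turn outside -1 to 1 is refused whole. A call with a gripper value outside its range is refused whole. OPENING is the closure, from -1 (fully open) to 1 (shut), set as the call begins (- or left out, the last holds). The fingers move at their own pace and stop on an object; FORCE is the grip in N (left out, the last holds). Time passes only in rows, so rows that do not move let the fingers close. It gives the time, the measured TCP pose, the force and the opening at its end, in the units of the state.
- bot.observe(): the state, without advancing time (a new reading comes with each control period).
- bot.grab_frame(name): name is "scene" or "side" or "wrist"; returns a dict with "pixels" (420x560x3 uint8, blue, green, red), "vertical_fov" (degrees; the focal length in pixels is half the picture's height over the tangent of half this angle, whatever the lens; pixels are square), "cx", "cy" (the principal point, pixels), "R" (3x3) and "t" (3): a world point X has camera coordinates R X + t. Camera axes: x right, y down, z forward; pixel columns grow to the right and rows downward; lengths in m; the calibration is good to about 2 mm. A picture is of the moment at which its call begins. There is no depth.
- bot.job_done(): hands the job in, once; it reports no verdict.
Trained networks look in a picture, given as the dict that the camera call returned (one of the last four; its "shot" number tells which), for a name from the list of things; names that differ only in an ending like _2 or _b are one class to them, and where a whole thing is asked for, a point or a joint stands for the part that bears it (a point fixed in the world has none). Each returns a list of dicts, best first, with "score" (0 to 1); they miss things now and then, are a little off and sometimes report something else, mostly with a low value. They report only what shows in the picture. A call takes as long as a camera call. They do not tell look-alikes from the thing itself.
- bot.trace(picture, thing): "region" (420x560 bool, what is visible of it) and "point" ([column, row] in pixels, amid what is visible of it).
The state is a dict: "clock": time; "qpos": joint angles; "qd": joint speeds; "joint_efforts": joint torques, N m; "position": TCP position; "tool_rot": TCP orientation; "force": force on the tool from outside, world axes, zero at the start; "moment": the same for the moment, N m; "grip_width": finger opening in m.
Only numpy, scipy, OpenCV 4.12 (cv2) and the standard library are available. Lean on these libraries where they do the work, as an engineer would, in place of code of your own. Each camera call takes 0.05 s, during which the arm holds its last target.

### The job

The hyacinth bulbs on the bench are dry and must go back into the mouse-proof box: draw the green box out from under the low shelf along its runners until it is clear of the shelf, tip up the lid and take it right off, and put every loose bulb inside. Then hook the back edge of the lid under the lip at the back of the box, lower the lid until it is fully shut, and slide the box back under the shelf fully home against its stop. Leave the trowel, hand fork, clay pot and spirit level where they lie.

Things in the scene. Friction and masses are not known exactly. Their poses are not given: they have to be found in the camera images.
- rack: Low wooden rack screwed to the bench (fixed; place and turn vary). Origin on the bench top; z up, own +x points INTO the rack, so the box comes out towards -x. Baseboard 10 mm thick, x = -300 to +115, 260 wide (y). On it two runners 18 mm high, inner faces at y = +-94, x = -300 to +100: the box slides between them, 4 mm play each side. Nothing overhangs x = -300 to -65
- rack_shelf (a point): Centre of the top of the rack's shelf, at x = +25, y = 0, z = 148 mm in the rack's frame. The shelf board spans rack x = -65 to +115 and is 270 wide (y), 18 thick, its underside 130 mm above the bench, on 20 mm posts at rack x = -50 and +100, y = +-120. Its top is empty and can take the lid. Axes as the rack's
- rack_stop (a point): Foot of the rack's back stop, on the baseboard: rack x = +100 (the face that the box's back wall meets), y = 0, z = 10 mm. The stop is 40 mm high. Axes as the rack's
- box: Open green steel box, 190 mm long (x), 180 wide (y), walls 65 high, walls and floor 4 thick, 0.5 kg, loose on the baseboard. Origin: centre of its underside; +x to its back wall (same way as the rack), z up. Home: back wall on the stop, origin at rack x = +5 mm. Clear of the shelf: origin at rack x = -165 or less (at -195 its front is still on the baseboard, the D-pull beyond it)
- box_lip (a point): Middle of the lower front edge of the lip at the back of the box, box frame x = +77, y = 0, z = 75 mm. The back wall goes on 13 mm above the rim and carries this lip, 3 thick, from x = +77 to the back (+95), over the full width. Under it is a slot 10 mm high (z = 65 to 75) and 14 deep (back wall's inner face at x = +91); the lid's back edge goes in it. Axes as the box's
- box_pull (a point): Where to pinch the steel D-pull on the front of the box, at x = -125, y = 0, z = 45 mm in the box's frame. The pull is an upright loop, 12 mm wide across (y), standing out 48 mm from the front wall (x = -95 to -143 mm), z = 14 to 58 mm. Pinch it from above, fingers either side of it along y. Axes as the box's
- lid: Loose pale aluminium lid, 0.2 kg: plate 186 (x) by 180 (y), 4 mm thick. Origin: centre of the plate's underside; +x to its back edge, z up. A flange hangs 7 mm below it along the front (outer face x = -84) and the sides (outer faces y = +-83, x = -81 to +30), none at the back; it drops inside the box walls with 3 mm play. Shut: on the rim, origin at box x = -4 (play -3 to +2), y = 0, z = 65 mm
- lid_grip (a point): Where to pinch the lid's black strap handle, 26 mm above the lid's origin (x = y = 0). The strap's bar runs along x, 90 mm long, 12 mm wide (y), z = 16 to 32 mm above the plate's underside. Axes as the lid's
- lid_back (a point): Middle of the lid's back lower edge, at x = +93, y = z = 0 in the lid's frame. Shut, it lies 12 mm deep under the box's lip. To free the lid, tip its front up about this edge (10 to 20 degrees) so that the front flange comes out of the box, then draw it forward from under the lip; to shut it, hook it in at the same tilt, then lower the front. Axes as the lid's
- bulb1: Hyacinth bulb, dark purple-brown, squat: 46 mm across, 52 mm high with its thin neck, flat base 28 mm across, 60 g. Origin: in the thick of the bulb, 20 mm above its base, where it is widest; z along the neck. May be absent (None)
- bulb2: Hyacinth bulb, dark purple-brown, squat: 46 mm across, 52 mm high with its thin neck, flat base 28 mm across, 60 g. Origin: in the thick of the bulb, 20 mm above its base, where it is widest; z along the neck. May be absent (None)
- bulb3: Hyacinth bulb, dark purple-brown, squat: 46 mm across, 52 mm high with its thin neck, flat base 28 mm across, 60 g. Origin: in the thick of the bulb, 20 mm above its base, where it is widest; z along the neck. May be absent (None)
- bulb4: Hyacinth bulb, dark purple-brown, squat: 46 mm across, 52 mm high with its thin neck, flat base 28 mm across, 60 g. Origin: in the thick of the bulb, 20 mm above its base, where it is widest; z along the neck. May be absent (None)
- bulb5: Hyacinth bulb, dark purple-brown, squat: 46 mm across, 52 mm high with its thin neck, flat base 28 mm across, 60 g. Origin: in the thick of the bulb, 20 mm above its base, where it is widest; z along the neck. May be absent (None)
- trowel: Bystander: green plastic trowel lying on the bench, about 270 mm long (own x), 80 wide, 30 high. Origin on the bench under its middle
- fork: Bystander: three-tined stainless steel hand fork with a wooden handle, lying, about 270 mm long (own x), 80 wide, 30 high. Origin on the bench under its middle
- pot: Bystander: empty terracotta pot standing upright, 110 mm across the rim, 108 mm high. Origin: centre of its base
- level: Bystander: grey aluminium spirit level standing on its edge, 404 mm long (own x), 24 thick, 50 high. Origin: on the bench under its middle
There are look-alikes about, which are no part of the job. Leave any red look-alike of the bulb5 alone.

How it is judged:
By the outcome, as a careful person would: the job done as asked, in the order asked, and still so for the second after the job is handed in, with the robot touching nothing.
Of bulb1, bulb2, bulb3, bulb4, bulb5 only 3 to 5 are there at a start; the rules pass over those that are not, and their reading is None.
At some moment in a run one of bulb1, bulb2, bulb3, bulb4, bulb5 may be knocked a few centimetres aside while the robot is not near it.
Once in a run the grip may slacken for a moment while it holds something.
It also fails if it takes over 210 s, if anything falls off the work surface, if the arm or the gripper's body presses on something with over 40 N, if the wrist force passes 120 N, or if a joint passes its speed limit or range.

## Working session

There is one attempt and no reset: what is moved stays moved. The work goes in short steps, Python scripts to look and compute and a shell command to move; the robot and the scene stay as the last step left them, time stands still between calls to the robot, and variables do not carry over. Pictures are saved under pics/ and viewed, and the job is handed in when it is done.

```bash
mkdir -p pics; ls; cat > h.py <<'E'
import numpy as np, cv2
from workcell import bot
from scipy.spatial.transform import Rotation as Ro
def f(p): return p['pixels'].shape[0]/2/np.tan(np.radians(p['vertical_fov'])/2)
def ray(p,uv):
    d=np.array([(uv[0]-p['cx'])/f(p),(uv[1]-p['cy'])/f(p),1.]); R=np.array(p['R']);t=np.array(p['t'])
    return -R.T@t, R.T@d
def onz(p,uv,z):
    c,d=ray(p,uv); return c+d*(z-c[2])/d[2]
def proj(p,X):
    c=np.array(p['R'])@np.array(X)+np.array(p['t']); return f(p)*c[:2]/c[2]+[p['cx'],p['cy']]
def save(p,n,crop=None,s=1):
    im=p['pixels']
    if crop: x0,y0,x1,y1=crop; im=im[y0:y1,x0:x1]
    if s!=1: im=cv2.resize(im,None,fx=s,fy=s,interpolation=cv2.INTER_CUBIC)
    cv2.imwrite('pics/'+n+'.png',im)
E
python3 - <<'E'
from h import *
np.set_printoptions(precision=3,suppress=True)
print({k:np.round(v,3) for k,v in bot.observe().items()}, bot.grasp_offset)
for n in ['scene','side','wrist']:
    p=bot.grab_frame(n); save(p,n+'0'); print(n,p['vertical_fov'],p['cx'],p['cy'],-np.array(p['R']).T@p['t'])
    for th in ['rack','box','lid','bulb1','box_pull','lid_grip']:
        print(th,[(round(r['score'],2),np.round(r['point']).tolist()) for r in bot.trace(p,th)])
E
```

```text
pics
{'clock': np.float64(0.0), 'qpos': array([-1.258,  0.522, -0.036,  1.6  ,  0.021,  1.021, -0.113]), 'qd': array([-0.   ,  0.002,  0.   ,  0.001,  0.   , -0.   , -0.   ]), 'joint_efforts': array([ -0.001, -92.71 ,   1.98 , -36.992,   0.018,   0.008,  -0.   ]), 'position': array([0.233, 0.579, 0.231]), 'tool_rot': array([-3.14 ,  0.   ,  2.759]), 'force': array([ 0.596, -1.089, -0.24 ]), 'moment': array([-0.005, -0.004,  0.009]), 'grip_width': np.float64(0.085)} 0.0187
scene 48.881255304222876 277.5560502427018 209.26480400531383 [1.358 0.657 1.272]
rack [(0.97, [332.0, 242.0])]
box [(0.67, [312.0, 232.0]), (0.63, [319.0, 267.0])]
lid [(0.74, [309.0, 232.0]), (0.72, [320.0, 267.0])]
bulb1 [(0.64, [216.0, 167.0]), (0.57, [221.0, 222.0]), (0.53, [194.0, 188.0]), (0.5, [239.0, 186.0]), (0.44, [209.0, 200.0]), (0.39, [202.0, 155.0])]
box_pull [(0.72, [320.0, 266.0])]
lid_grip [(0.78, [314.0, 229.0]), (0.65, [203.0, 152.0])]
side 47.77554498949199 274.9695094962169 206.70296532120676 [ 0.348 -0.971  0.889]
rack [(0.68, [262.0, 207.0])]
box [(0.87, [260.0, 198.0]), (0.22, [259.0, 181.0])]
lid [(0.61, [260.0, 179.0])]
bulb1 [(0.95, [268.0, 369.0]), (0.83, [315.0, 350.0]), (0.78, [323.0, 320.0]), (0.65, [348.0, 353.0]), (0.61, [265.0, 289.0]), (0.58, [270.0, 336.0]), (0.48, [322.0, 293.0])]
box_pull [(0.62, [261.0, 198.0]), (0.26, [260.0, 209.0])]
lid_grip [(0.75, [257.0, 181.0])]
wrist 64.03671233854293 281.04736319810706 213.3555118493899 [0.159 0.609 0.373]
rack [(0.81, [195.0, 372.0])]
box [(0.47, [200.0, 393.0])]
lid []
bulb1 []
box_pull [(0.57, [197.0, 394.0]), (0.19, [191.0, 373.0])]
lid_grip []
```

View pics/scene0.png

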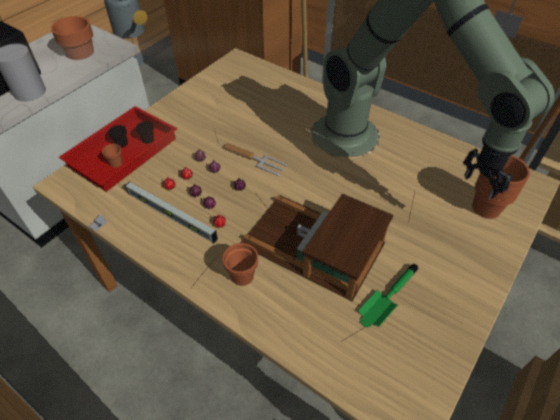

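View pics/side0.png

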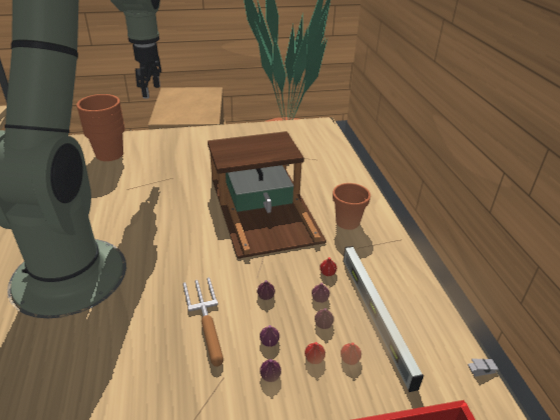

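View pics/wrist0.png

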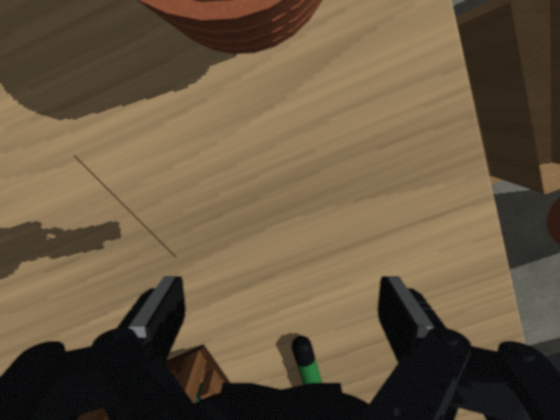

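The side view shows five purple bulbs at (265,289), (322,293), (323,320), (270,336) and (270,369). It also shows three red look-alikes at (328,266), (315,353) and (350,353). The box is under the shelf, with its pull facing the bulbs. Next I'll measure the rack.

```bash
python3 - <<'E'
from h import *
p=bot.grab_frame('scene'); save(p,'sc1',(230,180,430,310),4)
p=bot.grab_frame('side'); save(p,'si1',(190,120,340,260),4)
save(p,'si2',(240,240,390,390),4)
E
```

```text
(no output)
```

View pics/sc1.png

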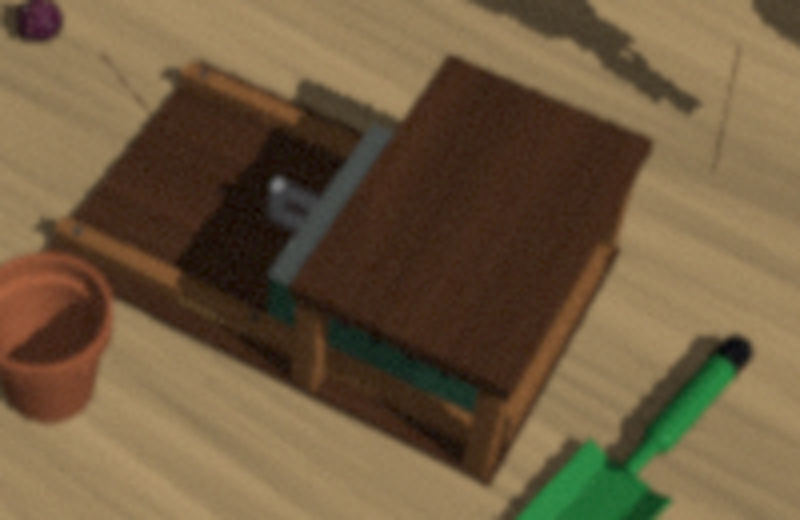

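View pics/si1.png

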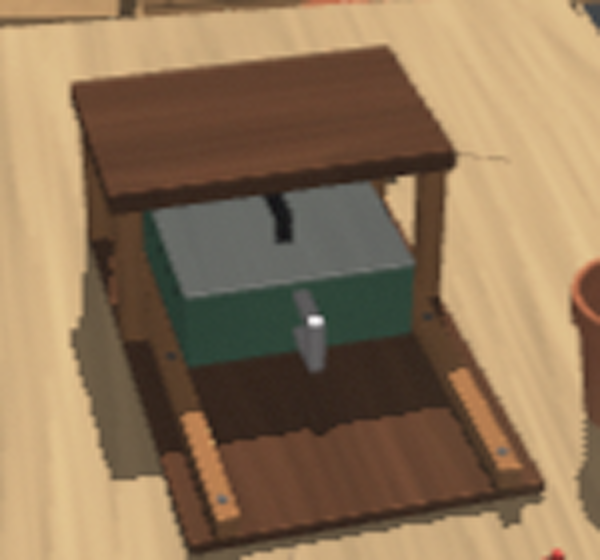

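View pics/si2.png

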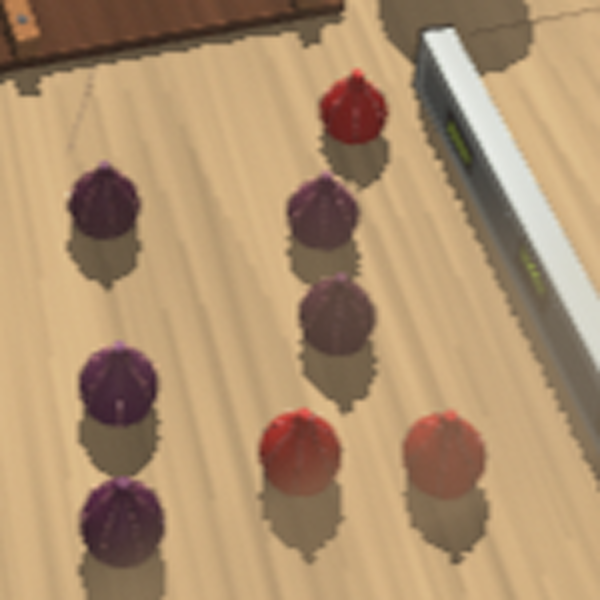

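```bash
cat > rk.py <<'E'
from h import *
from scipy.optimize import least_squares
def fit(obs,x0):
    def pose(v,X): 
        c,s=np.cos(v[2]),np.sin(v[2]); return [v[0]+c*X[0]-s*X[1],v[1]+s*X[0]+c*X[1],X[2]]
    fn=lambda v: np.concatenate([proj(p,pose(v,X))-uv for p,uv,X in obs])
    r=least_squares(fn,x0,loss='soft_l1'); return r.x,fn(r.x).reshape(-1,2)
E
python3 - <<'E'
from rk import *
sc=bot.grab_frame('scene'); si=bot.grab_frame('side')
S=lambda u,v:np.array([u/4+230,v/4+180]); D=lambda u,v:np.array([u/4+190,v/4+120])
F,B,W=-.065,.115,.135
obs=[(sc,S(455,57),[F,W,.148]),(sc,S(652,146),[B,W,.148]),(sc,S(505,393),[B,-W,.148]),
(si,D(113,198),[F,W,.148]),(si,D(75,88),[B,W,.148]),(si,D(388,47),[B,-W,.148]),(si,D(455,155),[F,-W,.148]),
(si,D(190,547),[-.3,.13,.01]),(si,D(543,483),[-.3,-.13,.01])]
x,r=fit(obs,[.45,.1,1.5]); np.set_printoptions(precision=3,suppress=True);print(x,np.degrees(x[2]),r)
bx=[]
for n,p in (('sc',sc),('si',si)):
    for t in bot.trace(p,'bulb1'):
        m=t['region']; ys,xs=np.nonzero(m); col=p['pixels'][m].mean(0)
        print(n,t['score'],np.round(t['point']),'z20',onz(p,t['point'],.02)[:2],'bgr',col.round(),m.sum())
E
```

```text
[0.546 0.296 1.652] 94.67310285685882 [[-2.056 -0.825]
 [ 0.143 -0.957]
 [-0.128  0.321]
 [-0.915 -0.499]
 [-1.053 -1.803]
 [ 0.875 -0.728]
 [ 1.039 -1.004]
 [-0.661 -0.393]
 [ 0.721  0.196]]
sc 0.64 [239. 182.] z20 [ 0.488 -0.169] bgr [49. 42. 72.] 111
sc 0.61 [211. 200.] z20 [ 0.616 -0.193] bgr [60. 53. 89.] 138
sc 0.6 [219. 222.] z20 [ 0.676 -0.105] bgr [ 39.  46. 134.] 137
sc 0.54 [201. 153.] z20 [ 0.452 -0.389] bgr [65. 69. 98.] 125
sc 0.54 [215. 167.] z20 [ 0.479 -0.294] bgr [66. 51. 88.] 81
sc 0.53 [170. 188.] z20 [ 0.656 -0.357] bgr [ 37.  43. 140.] 101
si 0.91 [311. 353.] z20 [ 0.561 -0.359] bgr [ 56.  69. 130.] 350
si 0.83 [271. 371.] z20 [ 0.466 -0.389] bgr [62. 58. 86.] 385
si 0.78 [323. 318.] z20 [ 0.611 -0.27 ] bgr [66. 75. 99.] 302
si 0.74 [270. 337.] z20 [ 0.479 -0.302] bgr [63. 54. 84.] 323
si 0.69 [347. 354.] z20 [ 0.637 -0.376] bgr [ 73.  94. 143.] 368
si 0.62 [268. 289.] z20 [ 0.5   -0.158] bgr [57. 56. 82.] 262
si 0.61 [208. 326.] z20 [ 0.347 -0.246] bgr [104. 127. 155.] 1098
si 0.59 [323. 291.] z20 [ 0.634 -0.188] bgr [64. 65. 93.] 248
si 0.58 [328. 266.] z20 [ 0.672 -0.102] bgr [ 42.  47. 118.] 222
```

```bash
cat > pl.py <<'E'
from h import *
import json,os
RK=json.load(open('rack.json')) if os.path.exists('rack.json') else [.546,.296,1.652]
def R0(yaw,tilt=0,rk=True):
    # tool x along heading yaw, tool down; tilt deg about heading's left axis
    a=Ro.from_euler('z',yaw).as_matrix()
    return a@Ro.from_euler('y',tilt,degrees=True).as_matrix()@np.diag([1,-1,-1])
def r2w(P):
    c,s=np.cos(RK[2]),np.sin(RK[2]);return np.array([RK[0]+c*P[0]-s*P[1],RK[1]+s*P[0]+c*P[1],P[2]])
def w2r(P):
    c,s=np.cos(RK[2]),np.sin(RK[2]);d=np.array(P)[:2]-RK[:2];return np.array([c*d[0]+s*d[1],-s*d[0]+c*d[1],P[2]])
def cur():
    o=bot.observe(); return np.array(o['position']),Ro.from_euler('xyz',o['tool_rot']).as_matrix(),o
def go(gp,Rt,off=None,label=''):
    """target grasp point gp (world), orientation Rt: prints turn then shift in tool units"""
    off=bot.grasp_offset if off is None else off
    p,R,o=cur(); tcp=np.array(gp)+Rt[:,2]*off
    rv=Ro.from_matrix(R.T@Rt).as_rotvec(); rows=np.linalg.norm(rv)/np.radians(10.5)
    d=Rt.T@(tcp-p)/.025
    d0=R.T@(tcp-p)/.025
    print(label,'TURN/360',np.round(np.degrees(rv)/360,4),'rows>=%.1f'%rows,'| SHIFT after turn (x25mm)',np.round(d,3),'| before',np.round(d0,3),'tcp',np.round(tcp,3))
def st():
    p,R,o=cur(); print('t %.2f'%o['clock'],'tcp',np.round(p,4),'gp',np.round(p-R[:,2]*bot.grasp_offset,4),'gpR',np.round(w2r(p-R[:,2]*bot.grasp_offset),4),'rpy',np.round(o['tool_rot'],3),'F',np.round(o['force'],1),'w %.4f'%o['grip_width'],'q',np.round(o['qpos'],2))
E
python3 - <<'E'
from pl import *
go(r2w([-.127,0,.20]),R0(RK[2],-15))
E
python3 -m handwheel '[[0,0,-0.5,0,0,0]]'
```

```text
TURN/360 [-0.0231  0.0373  0.1751] rows>=6.2 | SHIFT after turn (x25mm) [-17.137  11.538  -2.548] | before [-18.022 -10.227   1.974] tcp [0.556 0.174 0.182]
clock: 1.48
position: [0.2333, 0.5794, 0.2436]
tool_rot: [-3.14, 0.0, 2.759]
force: [-0.1, 0.0, 0.8]
grip_width: 0.0854
```

```bash
python3 -m handwheel '[[0,0,-0.3,-0.0033,0.00533,0.025],[0,0,-0.3,-0.0033,0.00533,0.025],[0,0,-0.3,-0.0033,0.00533,0.025],[0,0,-0.3,-0.0033,0.00533,0.025],[0,0,-0.3,-0.0033,0.00533,0.025],[0,0,-0.3,-0.0033,0.00533,0.025],[0,0,-0.3,-0.0033,0.00533,0.025]]'
python3 - <<'E'
from pl import *
st(); go(r2w([-.127,0,.20]),R0(RK[2],-15))
E
```

```text
clock: 2.35
position: [0.2354, 0.5741, 0.2971]
tool_rot: [-3.141, -0.264, 1.647]
force: [-0.1, -0.6, -0.7]
grip_width: 0.0852
t 2.35 tcp [0.2354 0.5741 0.2971] gp [0.2357 0.5693 0.3151] gpR [0.2975 0.2871 0.3151] rpy [-3.141 -0.264  1.647] F [-0.1 -0.6 -0.7] w 0.0852 q [-1.35  0.34  0.17  1.75 -0.23  0.83 -0.98]
 TURN/360 [ 0.0001 -0.0004 -0.0007] rows>=0.0 | SHIFT after turn (x25mm) [-17.596  11.482   0.054] | before [-17.543  11.563   0.021] tcp [0.556 0.174 0.182]
```

```bash
python3 -m handwheel '[[-0.8,0.6,0,0,0,0],[-1,0.7,0,0,0,0],[-1,0.7,0,0,0,0],[-1,0.7,0,0,0,0],[-1,0.7,0,0,0,0],[-1,0.7,0,0,0,0],[-1,0.7,0,0,0,0],[-1,0.7,0,0,0,0]]' >/dev/null
python3 -m handwheel '[[-1,0.7,0,0,0,0],[-1,0.7,0,0,0,0],[-1,0.7,0,0,0,0],[-1,0.7,0,0,0,0],[-1,0.7,0,0,0,0],[-1,0.65,0,0,0,0],[-1,0.65,0,0,0,0],[-1,0.65,0,0,0,0]]'
python3 - <<'E'
from pl import *
st(); go(r2w([-.127,0,.20]),R0(RK[2],-15))
p=bot.grab_frame('wrist'); save(p,'w1')
for n in ['box_pull','lid','lid_grip']:
  for t in bot.trace(p,n): print(n,t['score'],np.round(t['point']))
E
```

```text
clock: 4.35
position: [0.5402, 0.2156, 0.1944]
tool_rot: [3.14, -0.263, 1.653]
force: [-0.0, 0.3, -0.1]
grip_width: 0.0856
t 4.35 tcp [0.5402 0.2156 0.1944] gp [0.5405 0.2108 0.2124] gpR [-0.0845  0.0124  0.2124] rpy [ 3.14  -0.263  1.653] F [-0.   0.3 -0.1] w 0.0856 q [-0.48  0.49  0.19  1.82 -0.47  0.83  0.09]
 TURN/360 [ 0.0002 -0.0002  0.0002] rows>=0.0 | SHIFT after turn (x25mm) [-1.773  0.494  0.04 ] | before [-1.773  0.492  0.039] tcp [0.556 0.174 0.182]
box_pull 0.63 [296. 298.]
lid 0.74 [297. 256.]
lid_grip 0.57 [295. 254.]
```

View pics/w1.png

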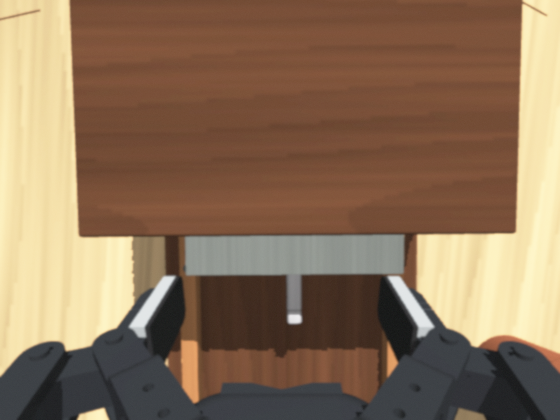

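The wrist view shows the shelf's front corners at (80,236) and (515,232), the lid's front edge at row 275, and the pull running from (294,276) to (294,322).

```bash
python3 - <<'E'
from pl import *
np.set_printoptions(precision=4,suppress=True)
p=bot.grab_frame('wrist')
a=onz(p,[80,236],.148);b=onz(p,[515.5,232],.148)
print(a,b,np.linalg.norm(a-b)); d=a-b; 
yaw=np.arctan2(d[1],d[0])-np.pi/2; print('yaw',np.degrees(yaw)%360)
m=(a+b)/2; print('rack origin',m[:2]+.065*np.array([np.cos(yaw),np.sin(yaw)])*np.sign(np.sin(yaw)))
for uv,z in (([294,321],.066),([294,276],.079),([186,275],.079),([404,275],.079)): print(w2r(onz(p,uv,z)))
E
```

```text
[0.415  0.2206 0.148 ] [0.6795 0.2447 0.148 ] 0.2655368034747392
yaw 95.19077317850991
rack origin [0.5414 0.2974]
[-0.1483  0.0028  0.066 ]
[-0.1058  0.0034  0.079 ]
[-0.105   0.0921  0.079 ]
[-0.1049 -0.087   0.079 ]
```

```bash
echo '[0.543,0.297,1.6575]' > rack.json; python3 - <<'E'
from pl import *
p=bot.grab_frame('wrist')
print(w2r(onz(p,[294,321],.066)),w2r(onz(p,[294,276],.079)))
go(r2w([-.134,0,.12]),R0(RK[2],-15))
go(r2w([-.134,0,.057]),R0(RK[2],-15))
E
```

```text
[-0.14892539  0.00092741  0.066     ] [-0.10635187  0.0013226   0.079     ]
 TURN/360 [ 0.0003 -0.0001 -0.0006] rows>=0.0 | SHIFT after turn (x25mm) [-2.88   0.439  3.049] | before [-2.881  0.444  3.047] tcp [0.554 0.168 0.102]
 TURN/360 [ 0.0003 -0.0001 -0.0006] rows>=0.0 | SHIFT after turn (x25mm) [-3.532  0.439  5.483] | before [-3.535  0.443  5.481] tcp [0.554 0.168 0.039]
```

```bash
python3 -m handwheel '[[-1,0.15,0.5,0,0,0],[-1,0.15,0.8,0,0,0],[-0.9,0.14,0.8,0,0,0],[-0.25,0,0.9,0,0,0],[-0.2,0,0.9,0,0,0],[-0.18,0,0.8,0,0,0],[0,0,0.6,0,0,0],[0,0,0.18,0,0,0]]' 
python3 - <<'E'
from pl import *
st()
p=bot.grab_frame('wrist'); save(p,'w2')
E
```

```text
clock: 5.65
position: [0.5539, 0.1683, 0.038]
tool_rot: [-3.141, -0.262, 1.654]
force: [0.4, 0.6, 0.3]
grip_width: 0.0861
t 5.65 tcp [0.5539 0.1683 0.038 ] gp [0.5543 0.1635 0.0561] gpR [-0.134   0.0003  0.0561] rpy [-3.141 -0.262  1.654] F [0.4 0.6 0.3] w 0.0861 q [-0.3   0.73  0.07  1.89 -0.6   0.57  0.35]
```

View pics/w2.png

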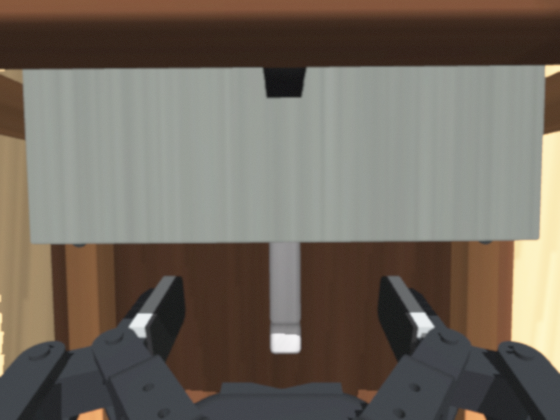

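The pull sits between the fingers, from (285,242) to (285,350). I'll close on it.

```bash
python3 -m handwheel '[[0,0,0,0,0,0],[0,0,0,0,0,0],[0,0,0,0,0,0],[0,0,0,0,0,0],[0,0,0,0,0,0]]' 1 60
python3 - <<'E'
from pl import *
st(); go(r2w([-.134-.180,0,.057]),R0(RK[2],-15))
E
```

```text
clock: 6.32
position: [0.5545, 0.1674, 0.0388]
tool_rot: [3.141, -0.262, 1.653]
force: [-1.5, -0.7, 5.0]
grip_width: 0.011
t 6.33 tcp [0.5545 0.1674 0.0388] gp [0.5548 0.1625 0.0568] gpR [-1.35e-01 -1.00e-04  5.68e-02] rpy [ 3.141 -0.262  1.653] F [-1.5 -0.7  5. ] w 0.0110 q [-0.3   0.73  0.07  1.89 -0.6   0.57  0.35]
 TURN/360 [ 0.0003 -0.     -0.0007] rows>=0.0 | SHIFT after turn (x25mm) [-6.915 -0.007 -1.86 ] | before [-6.915  0.029 -1.862] tcp [ 0.57  -0.011  0.039]
```

```bash
python3 -m handwheel '[[-0.386,0,-0.1035,0,0,0],[-0.773,0,-0.207,0,0,0],[-0.966,0,-0.259,0,0,0],[-0.966,0,-0.259,0,0,0],[-0.966,0,-0.259,0,0,0],[-0.966,0,-0.259,0,0,0],[-0.966,0,-0.259,0,0,0],[-0.773,0,-0.207,0,0,0]]'
python3 - <<'E'
from pl import *
st()
E
```

```text
clock: 7.32
position: [0.5686, -0.0072, 0.0388]
tool_rot: [3.141, -0.263, 1.653]
force: [-0.9, 6.9, 4.5]
grip_width: 0.0109
t 7.33 tcp [ 0.5686 -0.0072  0.0388] gp [ 0.569  -0.012   0.0568] gpR [-0.3101  0.0008  0.0568] rpy [ 3.141 -0.263  1.653] F [-0.9  6.9  4.5] w 0.0109 q [-0.01  0.74  0.09  1.85 -0.54  0.66  0.59]
```

```bash
python3 -m handwheel '[[0,0,0,0,0,0]]' -1
python3 - <<'E'
from pl import *
p=bot.grab_frame('side'); save(p,'si3',(170,90,370,290),3.5)
E
```

```text
clock: 7.45
position: [0.5687, -0.0087, 0.0384]
tool_rot: [3.141, -0.261, 1.65]
force: [-0.2, 0.6, 0.0]
grip_width: 0.0283
```

View pics/si3.png

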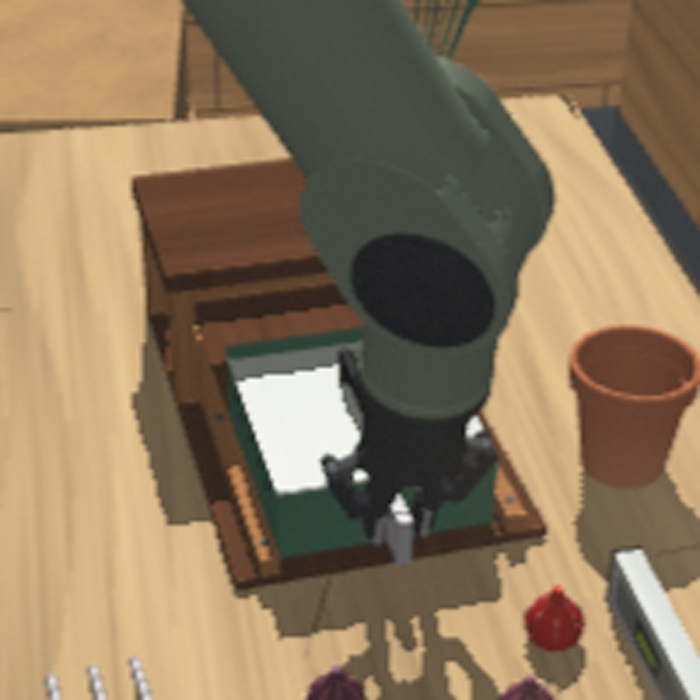

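```bash
python3 -m handwheel '[[0,0,-0.6,0,0,0],[0,0,-1,0,0,0],[0,0,-1,0,0,0],[0,0,-1,0,0,0],[0,0,-1,0,0,0],[0,0,-1,0,0,0]]' 
python3 - <<'E'
from pl import *
st(); go(r2w([-.21,0,.17]),R0(RK[2],0))
E
```

```text
clock: 8.25
position: [0.5715, -0.0428, 0.1755]
tool_rot: [3.141, -0.262, 1.654]
force: [-0.5, 0.4, -0.2]
grip_width: 0.0854
t 8.25 tcp [ 0.5715 -0.0428  0.1755] gp [ 0.5718 -0.0477  0.1935] gpR [-0.3459  0.0011  0.1935] rpy [ 3.141 -0.262  1.654] F [-0.5  0.4 -0.2] w 0.0854 q [-0.01  0.56  0.19  1.76 -0.44  0.94  0.51]
 TURN/360 [ 0.0002 -0.0417 -0.0006] rows>=1.4 | SHIFT after turn (x25mm) [5.241 0.043 0.966] | before [4.812 0.02  2.29 ] tcp [0.561 0.088 0.151]
```

```bash
python3 -m handwheel '[[0,0,0,0,-0.0208,-0.0003],[0,0,0,0,-0.0208,-0.0003],[0.9,0,0,0,0,0],[1,0.02,0,0,0,0],[1,0.02,0,0,0,0],[1,0,0,0,0,0],[1,0,0.5,0,0,0],[0.34,0,0.46,0,0,0]]' 
python3 - <<'E'
from pl import *
st(); 
p=bot.grab_frame('wrist'); save(p,'w3')
for t in bot.trace(p,'lid_grip'): print(t['score'],t['point'],w2r(onz(p,t['point'],.104)))
E
```

```text
clock: 9.25
position: [0.5611, 0.0895, 0.1501]
tool_rot: [3.14, -0.001, 1.659]
force: [0.3, -0.5, 0.4]
grip_width: 0.0855
t 9.25 tcp [0.5611 0.0895 0.1501] gp [0.5611 0.0895 0.1688] gpR [-2.083e-01 -1.000e-04  1.688e-01] rpy [ 3.140e+00 -1.000e-03  1.659e+00] F [ 0.3 -0.5  0.4] w 0.0855 q [-0.48  0.55  0.31  1.84 -0.23  0.78  0.04]
0.56 [280.0, 182.5] [-0.17218393  0.00150208  0.104     ]
```

View pics/w3.png

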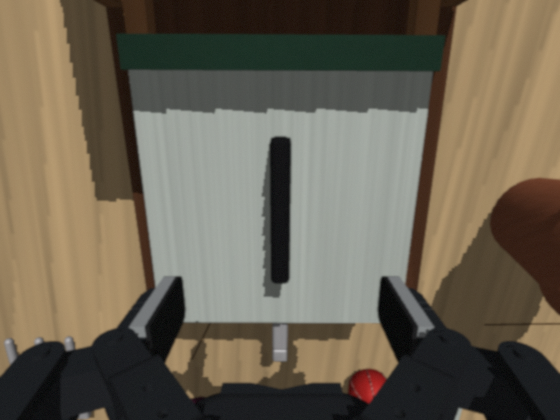

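```bash
python3 - <<'E'
from pl import *
p=bot.grab_frame('wrist')
for n,uv,z in (('hb',[281,138],.107),('hf',[280,282],.105),('lidfront',[281,323],.079),('lidfrontL',[155,323],.079),('lidfrontR',[406,323],.079),('lip front',[281,70],.087),('back',[281,36],.088),('backL',[118,36],.088),('backR',[445,36],.088)): print(n,w2r(onz(p,uv,z)).round(4))
go(r2w([-.182,0,.098]),R0(RK[2],0))
E
```

```text
hb [-0.1481  0.0016  0.107 ]
hf [-0.2364  0.0022  0.105 ]
lidfront [-0.2854  0.0016  0.079 ]
lidfrontL [-0.2856  0.0952  0.079 ]
lidfrontR [-0.2853 -0.0912  0.079 ]
lip front [-0.1126  0.0016  0.087 ]
back [-0.0957  0.0016  0.088 ]
backL [-0.0957  0.0901  0.088 ]
backR [-0.0956 -0.0874  0.088 ]
 TURN/360 [ 0.     -0.     -0.0002] rows>=0.0 | SHIFT after turn (x25mm) [1.145 0.006 2.813] | before [1.145 0.005 2.814] tcp [0.559 0.116 0.079]
```

```bash
python3 -m handwheel '[[0.35,-0.02,0.6,0,0,0],[0.37,-0.02,0.9,0,0,0],[0,0,0.8,0,0,0],[0,0,0.36,0,0,0]]' 
python3 -m handwheel '[[0,0,0,0,0,0],[0,0,0,0,0,0],[0,0,0,0,0,0],[0,0,0,0,0,0],[0,0,0,0,0,0]]' 1 80
python3 - <<'E'
from pl import *
st(); 
p=bot.grab_frame('wrist'); save(p,'w4')
p=bot.grab_frame('side'); save(p,'si4',(170,90,370,290),3)
E
```

```text
clock: 9.9
position: [0.5583, 0.105, 0.0819]
tool_rot: [-3.141, -0.0, 1.656]
force: [0.3, 0.3, 1.0]
grip_width: 0.0852
clock: 10.52
position: [0.5591, 0.1054, 0.0838]
tool_rot: [3.14, -0.001, 1.656]
force: [-1.1, -0.3, 7.4]
grip_width: 0.0101
t 10.53 tcp [0.5591 0.1054 0.0838] gp [0.5591 0.1054 0.1025] gpR [-0.1923  0.0006  0.1025] rpy [ 3.140e+00 -1.000e-03  1.656e+00] F [-1.1 -0.3  7.4] w 0.0101 q [-0.48  0.65  0.27  1.88 -0.27  0.65  0.04]
```

View pics/w4.png

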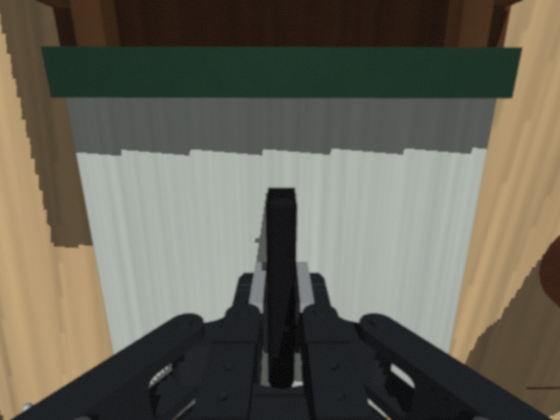

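View pics/si4.png

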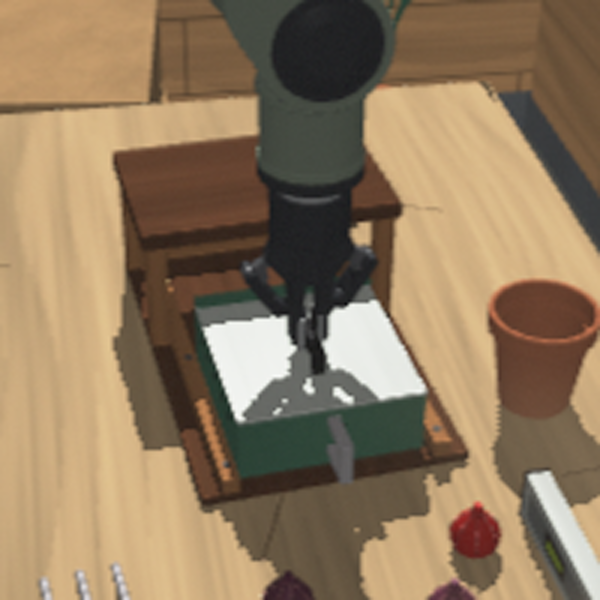

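```bash
python3 - <<'E'
from pl import *
p=bot.grab_frame('wrist')
for n,uv,z in (('hb',[282,189],.107),('lipfront',[282,98],.085),('liptop',[282,97],.088),('back',[282,47],.088)): print(n,w2r(onz(p,uv,z)).round(4))
E
```

```text
hb [-0.1429  0.0011  0.107 ]
lipfront [-0.1112  0.001   0.085 ]
liptop [-0.1109  0.001   0.088 ]
back [-0.0933  0.001   0.088 ]
```

```bash
python3 -m handwheel '[[0,0,-0.166,0,-0.00694,0],[0,0,-0.166,0,-0.00694,0],[0,0,-0.166,0,-0.00694,0],[0,0,-0.166,0,-0.00694,0],[0,0,-0.166,0,-0.00694,0],[0,0,-0.166,0,-0.00694,0]]'
python3 - <<'E'
from pl import *
st(); 
p=bot.grab_frame('wrist'); save(p,'w5')
p=bot.grab_frame('side'); save(p,'si5',(170,90,370,290),3)
E
```

```text
clock: 11.42
position: [0.5586, 0.1082, 0.1082]
tool_rot: [3.141, 0.262, 1.656]
force: [-0.4, 0.7, -0.6]
grip_width: 0.0103
t 11.43 tcp [0.5586 0.1082 0.1082] gp [0.5581 0.1131 0.1262] gpR [-0.1846  0.0009  0.1262] rpy [3.141 0.262 1.656] F [-0.4  0.7 -0.6] w 0.0103 q [-0.77  0.69  0.49  1.84 -0.08  0.75 -0.22]
```

View pics/w5.png

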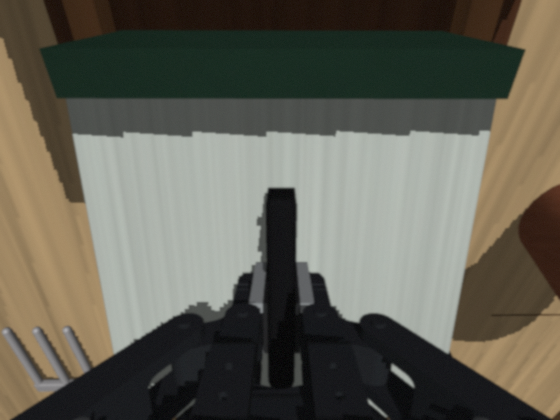

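View pics/si5.png

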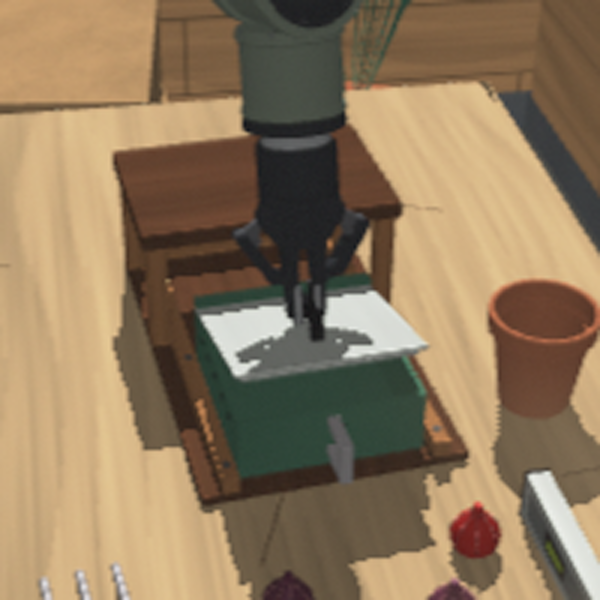

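```bash
python3 -m handwheel '[[-0.4,0,0,0,0,0],[-0.7,0,0,0,0,0],[-0.5,0,0,0,0,0],[-0.1,0,-0.6,0,0,0],[0.2,0,-0.9,0,0,0],[0.26,0,-0.966,0,0,0],[0.26,0,-0.966,0,0,0],[0.26,0,-0.966,0,0,0]]'
python3 - <<'E'
from pl import *
st(); 
p=bot.grab_frame('side'); save(p,'si6',(170,90,370,290),3)
go(r2w([.005,0,.30]),R0(RK[2],0))
E
```

```text
clock: 12.52
position: [0.5575, 0.1198, 0.2205]
tool_rot: [3.14, 0.26, 1.656]
force: [1.0, -0.6, -2.3]
grip_width: 0.0103
t 12.53 tcp [0.5575 0.1198 0.2205] gp [0.5571 0.1246 0.2385] gpR [-0.173   0.0009  0.2385] rpy [3.14  0.26  1.656] F [ 1.  -0.6 -2.3] w 0.0103 q [-0.83  0.54  0.55  1.75 -0.03  0.98 -0.24]
 TURN/360 [0.0007 0.0411 0.    ] rows>=1.4 | SHIFT after turn (x25mm) [ 7.233 -0.008 -2.343] | before [ 6.394  0.007 -4.114] tcp [0.543 0.302 0.281]
```

View pics/si6.png

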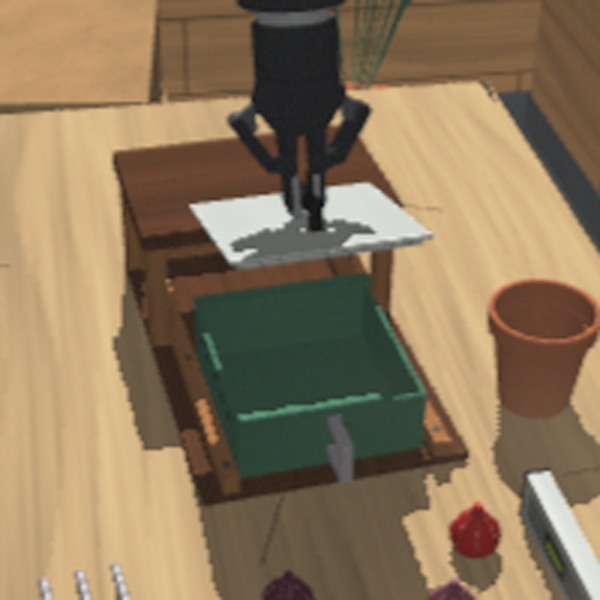

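```bash
python3 -m handwheel '[[0,0,-0.5,0,0.0206,0],[0.3,0,-0.5,0,0.0205,0],[1,0,0,0,0,0],[1,0,0,0,0,0],[1,0,0,0,0,0],[1,0,0,0,0,0],[1,0,0,0,0,0],[1,0,0,0,0,0]]'
python3 - <<'E'
from pl import *
st(); 
go(r2w([.024,0,.190]),R0(RK[2],0))
E
```

```text
clock: 13.58
position: [0.5436, 0.2817, 0.2423]
tool_rot: [3.14, 0.002, 1.656]
force: [1.0, 0.2, -2.7]
grip_width: 0.0105
t 13.57 tcp [0.5436 0.2817 0.2423] gp [0.5435 0.2818 0.261 ] gpR [-0.0152  0.0008  0.261 ] rpy [3.140e+00 2.000e-03 1.656e+00] F [ 1.   0.2 -2.7] w 0.0105 q [-0.86  0.52  0.42  1.64 -0.24  1.03 -0.28]
 TURN/360 [ 0.0002  0.0004 -0.0002] rows>=0.0 | SHIFT after turn (x25mm) [1.571 0.031 2.841] | before [1.578 0.026 2.837] tcp [0.541 0.321 0.171]
```

```bash
python3 -m handwheel '[[0.9,0,0.2,0,0,0],[0.67,0,0.6,0,0,0],[0,0,0.8,0,0,0],[0,0,0.7,0,0,0],[0,0,0.5,0,0,0],[0,0,0.2,0,0,0],[0,0,0.1,0,0,0]]'
python3 - <<'E'
from pl import *
st(); 
p=bot.grab_frame('side'); save(p,'si7',(170,60,370,260),3)
E
```

```text
clock: 14.45
position: [0.5407, 0.3195, 0.1643]
tool_rot: [3.14, 0.003, 1.656]
force: [-0.4, 0.4, -2.0]
grip_width: 0.0105
t 14.45 tcp [0.5407 0.3195 0.1643] gp [0.5406 0.3196 0.183 ] gpR [0.0227 0.0004 0.183 ] rpy [3.140e+00 3.000e-03 1.656e+00] F [-0.4  0.4 -2. ] w 0.0105 q [-0.88  0.63  0.38  1.67 -0.28  0.89 -0.3 ]
```

View pics/si7.png

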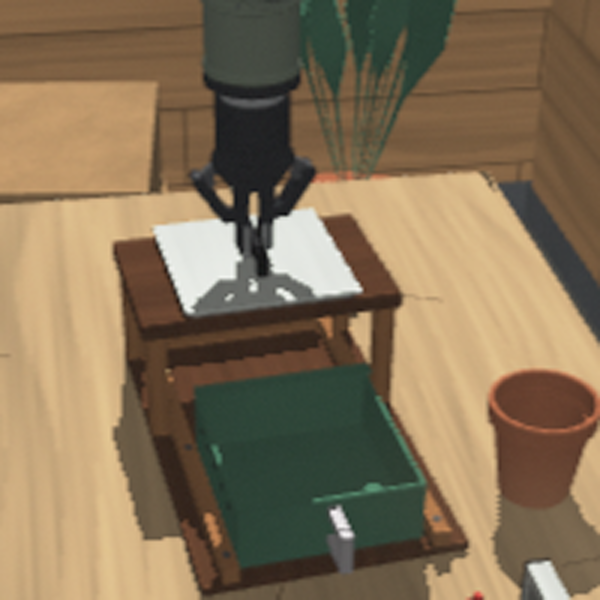

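```bash
python3 -m handwheel '[[0,0,0.08,0,0,0],[0,0,0.02,0,0,0]]'; python3 -m handwheel '[[0,0,0,0,0,0],[0,0,0,0,0,0],[0,0,-0.3,0,0,0],[0,0,-1,0,0,0],[0,0,-1,0,0,0],[0,0,-1,0,0,0],[0,0,-1,0,0,0]]' -1
python3 - <<'E'
from pl import *
st(); 
p=bot.grab_frame('wrist'); save(p,'w6')
p=bot.grab_frame('side'); save(p,'si8')
for n,p in (('si',p),('sc',bot.grab_frame('scene'))):
    for t in bot.trace(p,'bulb1'):
        m=t['region']; b,g,r=p['pixels'][m].mean(0)
        print(n,round(t['score'],2),np.round(t['point']),'z22',onz(p,t['point'],.022)[:2].round(3),'bgr',b.round(),g.round(),r.round())
E
```

```text
clock: 14.75
position: [0.5408, 0.3196, 0.1638]
tool_rot: [3.14, 0.002, 1.656]
force: [-10.4, -6.1, 29.6]
grip_width: 0.0105
clock: 15.62
position: [0.5404, 0.3198, 0.2706]
tool_rot: [3.14, 0.003, 1.656]
force: [-0.5, 0.3, -0.1]
grip_width: 0.0852
t 15.62 tcp [0.5404 0.3198 0.2706] gp [0.5404 0.3198 0.2893] gpR [0.023  0.0007 0.2893] rpy [3.140e+00 3.000e-03 1.656e+00] F [-0.5  0.3 -0.1] w 0.0852 q [-0.91  0.52  0.42  1.56 -0.23  1.11 -0.35]
si 0.91 [315. 353.] z22 [ 0.567 -0.363] bgr 51.0 63.0 125.0
si 0.84 [267. 337.] z22 [ 0.472 -0.302] bgr 53.0 45.0 69.0
si 0.82 [268. 373.] z22 [ 0.46  -0.393] bgr 55.0 49.0 76.0
si 0.74 [348. 354.] z22 [ 0.639 -0.377] bgr 70.0 89.0 139.0
si 0.73 [263. 291.] z22 [ 0.486 -0.162] bgr 45.0 42.0 63.0
si 0.7 [321. 292.] z22 [ 0.628 -0.192] bgr 62.0 61.0 88.0
si 0.54 [326. 318.] z22 [ 0.617 -0.273] bgr 62.0 68.0 92.0
si 0.52 [331. 269.] z22 [ 0.675 -0.117] bgr 40.0 46.0 113.0
sc 0.68 [239. 183.] z22 [ 0.492 -0.163] bgr 25.0 22.0 38.0
sc 0.67 [222. 223.] z22 [ 0.674 -0.09 ] bgr 37.0 41.0 138.0
sc 0.55 [210. 199.] z22 [ 0.616 -0.199] bgr 59.0 50.0 86.0
sc 0.5 [201. 154.] z22 [ 0.46  -0.386] bgr 57.0 53.0 82.0
sc 0.49 [217. 168.] z22 [ 0.478 -0.283] bgr 35.0 36.0 53.0
```

View pics/w6.png

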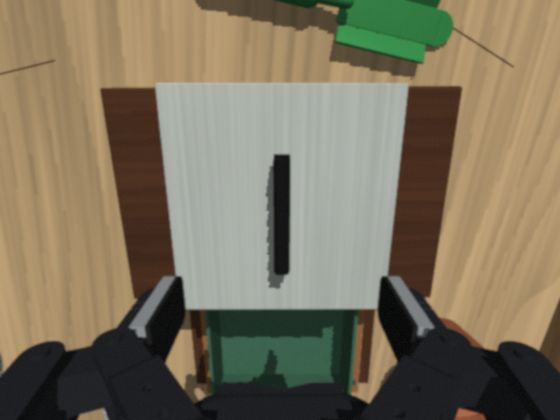

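View pics/si8.png

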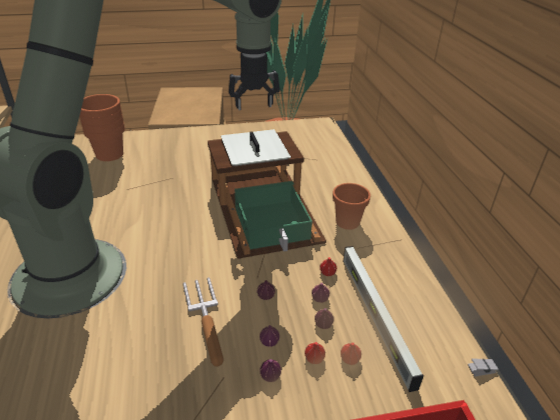

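```bash
python3 -m handwheel '[[-0.7,-0.09,0,0,0,0],[-1,-0.09,0,0,0,0],[-1,-0.09,0,0,0,0],[-1,-0.09,0,0,0,0],[-1,-0.09,0,0,0,0],[-1,-0.09,0,0,0,0],[-1,-0.09,0,0,0,0],[-1,-0.09,0,0,0,0]]' >/dev/null
python3 -m handwheel '[[-1,-0.09,0,0,0,0],[-1,-0.09,0,0,0,0],[-1,-0.09,0,0,0,0],[-1,-0.09,0,0,0,0],[-1,-0.09,0,0,0,0],[-1,-0.09,0,0,0,0],[-1,-0.09,0,0,0,0],[-1,-0.09,0,0,0,0]]' >/dev/null
python3 -m handwheel '[[-1,-0.09,0.1,0,0,0],[-1,-0.09,0.1,0,0,0],[-1,-0.09,0.1,0,0,0],[-1,-0.09,0.1,0,0,0],[-1,-0.09,0.1,0,0,0],[-1,-0.09,0.1,0,0,0],[-1,-0.09,0.1,0,0,0],[-1,-0.09,0.1,0,0,0]]' 
python3 - <<'E'
from pl import *
st(); 
p=bot.grab_frame('wrist'); save(p,'w7')
for t in bot.trace(p,'bulb1'):
        m=t['region']; b,g,r=p['pixels'][m].mean(0)
        print(round(t['score'],2),np.round(t['point']),'z22',onz(p,t['point'],.022)[:2].round(4),'bgr',b.round(),g.round(),r.round(),m.sum())
E
```

```text
clock: 18.88
position: [0.5361, -0.2769, 0.2509]
tool_rot: [3.141, 0.003, 1.656]
force: [-0.4, -0.0, -0.6]
grip_width: 0.0854
t 18.88 tcp [ 0.5361 -0.2769  0.2509] gp [ 0.5361 -0.2768  0.2696] gpR [-0.5711  0.0566  0.2696] rpy [3.141e+00 3.000e-03 1.656e+00] F [-0.4 -0.  -0.6] w 0.0854 q [ 0.03  0.51  0.52  1.66 -0.28  1.04  0.72]
0.85 [230. 193.] z22 [ 0.4791 -0.3001] bgr 56.0 38.0 75.0 1169
0.82 [433.  18.] z22 [ 0.6693 -0.1069] bgr 24.0 26.0 91.0 1866
0.79 [363. 262.] z22 [ 0.6436 -0.3729] bgr 38.0 44.0 129.0 1168
0.78 [300. 245.] z22 [ 0.565  -0.3576] bgr 38.0 43.0 133.0 1110
0.74 [251.  63.] z22 [ 0.4945 -0.162 ] bgr 36.0 27.0 54.0 1602
0.69 [216. 258.] z22 [ 0.465  -0.3835] bgr 54.0 40.0 76.0 1098
0.68 [369. 104.] z22 [ 0.621  -0.1913] bgr 45.0 34.0 66.0 1492
0.58 [349. 182.] z22 [ 0.612  -0.2753] bgr 46.0 38.0 69.0 1258
```

View pics/w7.png

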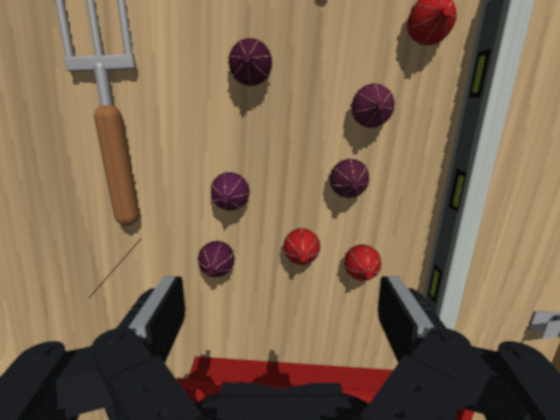

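```bash
python3 - <<'E'
from pl import *
go([.465,-.384,.10],R0(RK[2],0)); go([.465,-.384,.024],R0(RK[2],0))
E
```

```text
TURN/360 [ 0.0001  0.0006 -0.0008] rows>=0.0 | SHIFT after turn (x25mm) [-3.952 -3.17   6.78 ] | before [-3.941 -3.152  6.795] tcp [ 0.465 -0.384  0.081]
 TURN/360 [ 0.0001  0.0006 -0.0008] rows>=0.0 | SHIFT after turn (x25mm) [-3.952 -3.17   9.82 ] | before [-3.929 -3.153  9.835] tcp [ 0.465 -0.384  0.005]
```

```bash
python3 -m handwheel '[[-0.9,-0.7,0.5,0,0.0006,-0.0008],[-1,-0.8,1,0,0,0],[-1,-0.8,1,0,0,0],[-0.9,-0.8,1,0,0,0],[-0.15,-0.07,1,0,0,0],[0,0,1,0,0,0],[0,0,1,0,0,0],[0,0,1,0,0,0]]' >/dev/null
python3 -m handwheel '[[0,0,1,0,0,0],[0,0,0.8,0,0,0],[0,0,0.4,0,0,0],[0,0,0.12,0,0,0]]'
python3 - <<'E'
from pl import *
st(); go([.465,-.384,.024],R0(RK[2],0))
p=bot.grab_frame('wrist'); save(p,'w8')
E
```

```text
clock: 20.48
position: [0.4671, -0.3804, 0.0051]
tool_rot: [3.141, -0.001, 1.661]
force: [-0.3, 0.4, 0.7]
grip_width: 0.0855
t 20.48 tcp [ 0.4671 -0.3804  0.0051] gp [ 0.4671 -0.3805  0.0238] gpR [-0.6683  0.1343  0.0238] rpy [ 3.141e+00 -1.000e-03  1.661e+00] F [-0.3  0.4  0.7] w 0.0855 q [ 0.36  0.83  0.33  1.8  -0.46  0.58  1.07]
 TURN/360 [ 0.0001 -0.0002  0.0006] rows>=0.0 | SHIFT after turn (x25mm) [-0.135 -0.095 -0.006] | before [-0.135 -0.095 -0.007] tcp [ 0.465 -0.384  0.005]
```

View pics/w8.png

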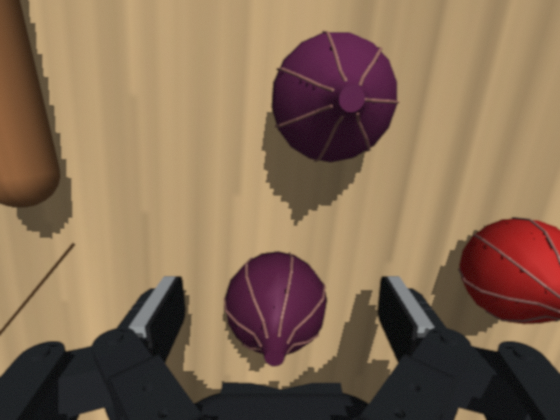

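```bash
python3 - <<'E'
from pl import *
p=bot.grab_frame('wrist'); q,R,o=cur()
print(proj(p,q-R[:,2]*.0187),proj(p,[.465,-.384,.02]))
for t in bot.trace(p,'bulb1')[:4]:
        m=t['region']; print(np.round(t['point']),onz(p,t['point'],.022).round(4), np.argwhere(m).min(0),np.argwhere(m).max(0))
E
```

```text
[283.53235386 301.12430188] [277.57444127 302.07218486]
[514. 270.] [ 0.5612 -0.3584  0.022 ] [217 459] [323 559]
[275. 301.] [ 0.4637 -0.3822  0.022 ] [251 224] [364 327]
[334.  98.] [ 0.4774 -0.2984  0.022 ] [ 31 271] [161 398]
```

Aligned, so I'll grip and lift.

```bash
python3 -m handwheel '[[-0.08,-0.1,0,0,0,0],[0,0,0,0,0,0],[0,0,0,0,0,0],[0,0,0,0,0,0],[0,0,0,0,0,0]]' 1 40
python3 -m handwheel '[[0,0,-0.6,0,0,0],[0,0,-1,0,0,0],[0,0,-1,0,0,0],[0,0,-1,0,0,0],[0,0,-1,0,0,0],[0,0,-1,0,0,0]]'
python3 - <<'E'
from pl import *
st()
p=bot.grab_frame('wrist'); save(p,'w9')
for x,y in ((-.25,.038),(-.25,-.038),(-.198,.038),(-.198,-.038),(-.148,0)): print(r2w([x,y,0]).round(3)); 
go(r2w([-.248,.038,.13]),R0(RK[2],0))
E
```

```text
clock: 21.25
position: [0.465, -0.3829, 0.0061]
tool_rot: [3.14, -0.001, 1.661]
force: [-2.5, 1.8, 11.7]
grip_width: 0.0429
clock: 22.0
position: [0.4648, -0.3826, 0.147]
tool_rot: [3.14, -0.001, 1.661]
force: [0.5, 0.5, -0.6]
grip_width: 0.0427
t 22.00 tcp [ 0.4648 -0.3826  0.147 ] gp [ 0.4648 -0.3826  0.1657] gpR [-0.6703  0.1368  0.1657] rpy [ 3.140e+00 -1.000e-03  1.661e+00] F [ 0.5  0.5 -0.6] w 0.0427 q [ 0.28  0.63  0.46  1.76 -0.36  0.84  1.  ]
[0.527 0.045 0.   ]
[0.603 0.051 0.   ]
[0.522 0.096 0.   ]
[0.598 0.103 0.   ]
[0.556 0.15  0.   ]
 TURN/360 [0.0006 0.0003 0.0006] rows>=0.0 | SHIFT after turn (x25mm) [16.937  3.92   1.548] | before [16.926  3.973  1.537] tcp [0.527 0.047 0.111]
```

View pics/w9.png

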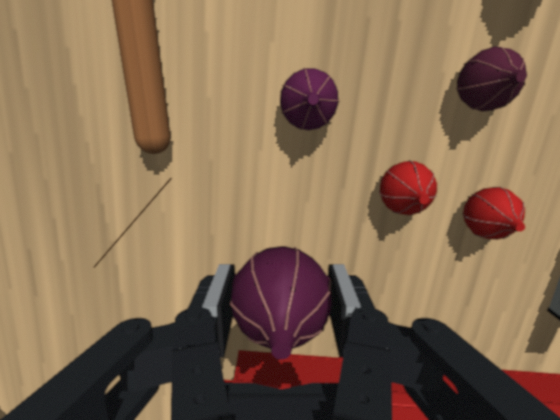

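```bash
python3 -m handwheel '[[0.7,0.2,0,0,0,0],[1,0.24,0,0,0,0],[1,0.24,0,0,0,0],[1,0.24,0,0,0,0],[1,0.24,0,0,0,0],[1,0.24,0,0,0,0],[1,0.24,0,0,0,0],[1,0.24,0,0,0,0]]' >/dev/null
python3 -m handwheel '[[1,0.24,0,0,0,0],[1,0.24,0,0,0,0],[1,0.24,0,0,0,0],[1,0.24,0,0,0,0],[1,0.24,0,0,0,0],[1,0.24,0,0,0,0],[1,0.24,0,0,0,0],[1,0.24,0,0,0,0]]' >/dev/null
python3 -m handwheel '[[0.9,0.1,0,0,0,0],[0.5,0,0,0,0,0]]'
python3 - <<'E'
from pl import *
st()
p=bot.grab_frame('wrist'); save(p,'w10')
go(r2w([-.248,.038,.042]),R0(RK[2],0))
E
```

```text
clock: 24.3
position: [0.5226, 0.0535, 0.1456]
tool_rot: [3.141, -0.001, 1.663]
force: [0.0, 0.2, -0.7]
grip_width: 0.0432
t 24.30 tcp [0.5226 0.0535 0.1456] gp [0.5226 0.0535 0.1643] gpR [-0.2408  0.0414  0.1643] rpy [ 3.141e+00 -1.000e-03  1.663e+00] F [ 0.   0.2 -0.7] w 0.0432 q [-0.57  0.53  0.49  1.96 -0.37  0.74  0.23]
 TURN/360 [ 0.     -0.0003  0.001 ] rows>=0.0 | SHIFT after turn (x25mm) [-0.33   0.134  4.891] | before [-0.339  0.132  4.89 ] tcp [0.527 0.047 0.023]
```

View pics/w10.png

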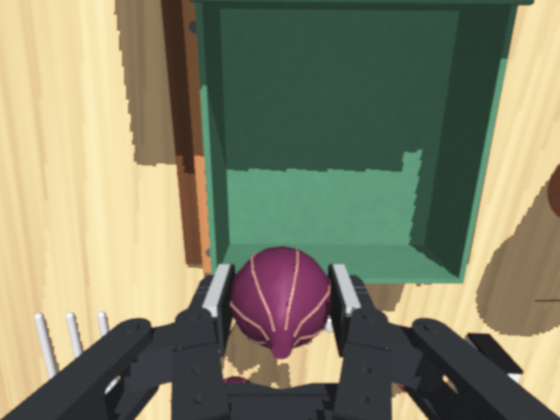

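```bash
python3 - <<'E'
from pl import *
p=bot.grab_frame('wrist')
for uv,z in (([380,283],.075),([380,277],.075),([213,270],.075),([466,270],.075),([360,2],.088),([330,246],.014)): print(uv,w2r(onz(p,uv,z)).round(4))
q,R,o=cur();print(proj(p,r2w([-.248,.038,.034])))
E
```

```text
[380, 283] [-0.2818 -0.0285  0.075 ]
[380, 277] [-0.277 -0.028  0.075]
[213, 270] [-0.2723  0.0901  0.075 ]
[466, 270] [-0.2711 -0.088   0.075 ]
[360, 2] [-0.1102  0.0022  0.088 ]
[330, 246] [-0.2798 -0.0011  0.014 ]
[286.52989522 218.99619631]
```

```bash
python3 -m handwheel '[[-0.3,0.15,0.6,0,0,0],[0,0.05,0.9,0,0,0],[0,0,1,0,0,0],[0,0,1,0,0,0],[0,0,0.8,0,0,0],[0,0,0.45,0,0,0],[0,0,0.12,0,0,0],[0,0,0,0,0,0]]' 
python3 -m handwheel '[[0,0,0,0,0,0],[0,0,0,0,0,0],[0,0,0,0,0,0]]' -0.25
python3 -m handwheel '[[0,0,-0.5,0,0,0],[0,0,-1,0,0,0],[0,0,-1,0,0,0],[0,0,-1,0,0,0],[0,0,-1,0,0,0],[0,0,-0.8,0,0,0]]'
python3 - <<'E'
from pl import *
st()
p=bot.grab_frame('wrist'); save(p,'w11')
go([.479,-.300,.15],R0(RK[2],0))
E
```

```text
clock: 25.4
position: [0.5297, 0.0441, 0.0239]
tool_rot: [3.14, -0.001, 1.66]
force: [4.8, -0.0, -0.4]
grip_width: 0.0424
clock: 25.78
position: [0.5302, 0.0445, 0.0247]
tool_rot: [3.138, -0.001, 1.661]
force: [6.3, -1.0, 3.7]
grip_width: 0.0532
clock: 26.52
position: [0.5285, 0.0445, 0.1581]
tool_rot: [3.141, -0.001, 1.661]
force: [0.3, 0.3, 0.1]
grip_width: 0.0537
t 26.52 tcp [0.5285 0.0445 0.1581] gp [0.5285 0.0445 0.1768] gpR [-0.2503  0.0363  0.1768] rpy [ 3.141e+00 -1.000e-03  1.661e+00] F [0.3 0.3 0.1] w 0.0537 q [-0.56  0.52  0.51  1.94 -0.36  0.77  0.24]
 TURN/360 [ 0.0005 -0.0003  0.0005] rows>=0.0 | SHIFT after turn (x25mm) [-13.553  -3.205   1.151] | before [-13.545  -3.251   1.118] tcp [ 0.479 -0.3    0.131]
```

View pics/w11.png

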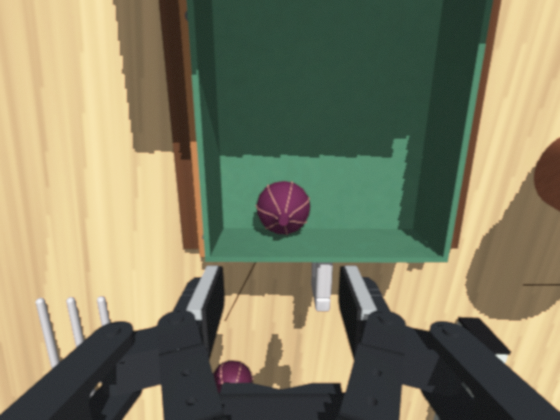

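```bash
python3 -m handwheel '[[-0.7,-0.24,0,0,0,0],[-1,-0.24,0,0,0,0],[-1,-0.24,0,0,0,0],[-1,-0.24,0,0,0,0],[-1,-0.24,0,0,0,0],[-1,-0.24,0,0,0,0],[-1,-0.24,0,0,0,0],[-1,-0.24,0,0,0,0]]' -1 >/dev/null
python3 -m handwheel '[[-1,-0.24,0,0,0,0],[-1,-0.24,0.1,0,0,0],[-1,-0.24,0.2,0,0,0],[-1,-0.24,0.2,0,0,0],[-1,-0.24,0.2,0,0,0],[-0.85,-0.1,0.2,0,0,0],[-0.2,0,0.2,0,0,0]]'
python3 - <<'E'
from pl import *
st()
p=bot.grab_frame('wrist'); save(p,'w12')
for t in bot.trace(p,'bulb1'):
        m=t['region']; b,g,r=p['pixels'][m].mean(0); print(round(t['score'],2),np.round(t['point']),onz(p,t['point'],.022)[:2].round(4), 'RED' if r>2.2*b else '')
go([.479,-.300,.024],R0(RK[2],0))
E
```

```text
clock: 28.45
position: [0.478, -0.3066, 0.1279]
tool_rot: [-3.141, -0.001, 1.658]
force: [0.7, -0.3, 0.5]
grip_width: 0.0851
t 28.45 tcp [ 0.478  -0.3066  0.1279] gp [ 0.478  -0.3066  0.1466] gpR [-0.5957  0.117   0.1466] rpy [-3.141e+00 -1.000e-03  1.658e+00] F [ 0.7 -0.3  0.5] w 0.0851 q [ 0.15  0.62  0.46  1.86 -0.38  0.76  0.9 ]
0.93 [472. 303.] [ 0.6457 -0.3742] RED
0.89 [377. 271.] [ 0.5599 -0.351 ] RED
0.65 [509.  70.] [ 0.6228 -0.1924] 
0.61 [283. 200.] [ 0.4775 -0.2975] 
0.58 [462. 182.] [ 0.6108 -0.2722] 
0.57 [325.  16.] [ 0.494  -0.1714] 
 TURN/360 [-0.0001 -0.0003  0.0004] rows>=0.0 | SHIFT after turn (x25mm) [0.2   0.029 4.899] | before [0.191 0.032 4.899] tcp [ 0.479 -0.3    0.005]
```

View pics/w12.png

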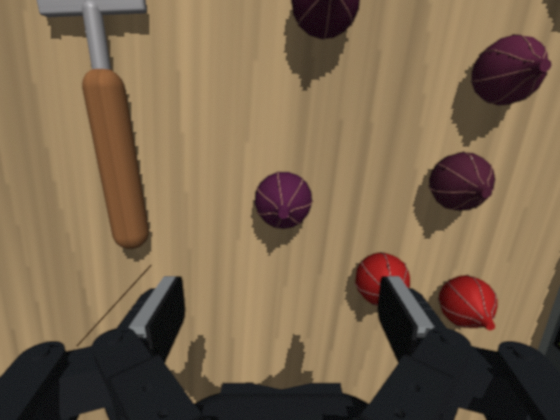

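```bash
python3 -m handwheel '[[0.25,0,0.6,0,0,0],[0.03,0.02,1,0,0,0],[0,0,1,0,0,0],[0,0,1,0,0,0],[0,0,0.8,0,0,0],[0,0,0.4,0,0,0],[0,0,0.1,0,0,0]]' 
python3 -m handwheel '[[0,0,0,0,0,0],[0,0,0,0,0,0],[0,0,0,0,0,0],[0,0,0,0,0,0],[0,0,0,0,0,0]]' 1 40
python3 -m handwheel '[[0,0,-0.6,0,0,0],[0,0,-1,0,0,0],[0,0,-1,0,0,0],[0,0,-1,0,0,0],[0,0,-1,0,0,0],[0,0,-1,0,0,0]]'
python3 - <<'E'
from pl import *
st()
go(r2w([-.248,-.034,.044]),R0(RK[2],0))
E
```

```text
clock: 29.42
position: [0.4797, -0.2975, 0.0058]
tool_rot: [3.141, -0.001, 1.661]
force: [-0.2, -0.4, -0.2]
grip_width: 0.0853
clock: 30.05
position: [0.4801, -0.2978, 0.0071]
tool_rot: [3.14, -0.001, 1.661]
force: [-2.8, 1.4, 11.8]
grip_width: 0.0431
clock: 30.8
position: [0.4796, -0.2978, 0.148]
tool_rot: [3.14, -0.001, 1.661]
force: [0.5, 0.2, -0.5]
grip_width: 0.0433
t 30.80 tcp [ 0.4796 -0.2978  0.148 ] gp [ 0.4796 -0.2978  0.1667] gpR [-0.5871  0.1147  0.1667] rpy [ 3.140e+00 -1.000e-03  1.661e+00] F [ 0.5  0.2 -0.5] w 0.0433 q [ 0.11  0.58  0.48  1.86 -0.37  0.79  0.88]
 TURN/360 [ 0.0002 -0.0001  0.0006] rows>=0.0 | SHIFT after turn (x25mm) [13.563  5.947  4.906] | before [13.538  5.988  4.923] tcp [0.598 0.053 0.025]
```

```bash
python3 -m handwheel '[[0.7,0.35,0,0,0,0],[1,0.44,0,0,0,0],[1,0.44,0,0,0,0],[1,0.44,0,0,0,0],[1,0.44,0,0,0,0],[1,0.44,0,0,0,0],[1,0.44,0,0,0,0],[1,0.44,0,0,0,0]]' >/dev/null
python3 -m handwheel '[[1,0.44,0,0,0,0],[1,0.44,0,0,0,0],[1,0.44,0,0,0,0],[1,0.44,0,0,0,0],[1,0.44,0,0,0,0],[0.75,0.3,0,0,0,0],[0.1,0,0,0,0,0]]'
python3 - <<'E'
from pl import *
st()
p=bot.grab_frame('wrist'); save(p,'w13')
go(r2w([-.248,-.034,.044]),R0(RK[2],0))
E
```

```text
clock: 32.67
position: [0.5966, 0.0546, 0.1463]
tool_rot: [3.141, -0.001, 1.663]
force: [-0.0, -1.1, -0.9]
grip_width: 0.043
t 32.67 tcp [0.5966 0.0546 0.1463] gp [0.5966 0.0546 0.165 ] gpR [-0.2461 -0.0324  0.165 ] rpy [ 3.141e+00 -1.000e-03  1.663e+00] F [-0.  -1.1 -0.9] w 0.0430 q [-0.52  0.64  0.5   1.77 -0.4   0.84  0.25]
 TURN/360 [ 0.     -0.0001  0.0008] rows>=0.0 | SHIFT after turn (x25mm) [-0.038  0.078  4.843] | before [-0.042  0.076  4.843] tcp [0.598 0.053 0.025]
```

View pics/w13.png

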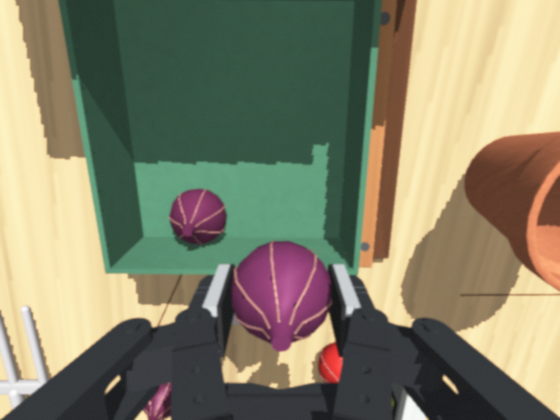

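```bash
python3 -m handwheel '[[-0.04,0.04,0.6,0,0,0.0008],[0,0,0.9,0,0,0],[0,0,1,0,0,0],[0,0,1,0,0,0],[0,0,0.8,0,0,0],[0,0,0.4,0,0,0],[0,0,0.1,0,0,0]]' 
python3 -m handwheel '[[0,0,0,0,0,0],[0,0,0,0,0,0],[0,0,0,0,0,0]]' -0.25
python3 -m handwheel '[[0,0,-0.5,0,0,0],[0,0,-1,0,0,0],[0,0,-1,0,0,0],[0,0,-1,0,0,0],[0,0,-1,0,0,0],[0,0,-0.8,0,0,0]]'
python3 - <<'E'
from pl import *
st()
p=bot.grab_frame('wrist'); save(p,'w14')
go([.494,-.168,.15],R0(RK[2],0))
E
```

```text
clock: 33.6
position: [0.5978, 0.0515, 0.0265]
tool_rot: [3.141, -0.001, 1.655]
force: [-6.4, -1.6, 20.2]
grip_width: 0.0431
clock: 33.98
position: [0.598, 0.052, 0.0268]
tool_rot: [3.14, -0.001, 1.656]
force: [-1.3, -1.5, 1.4]
grip_width: 0.0534
clock: 34.72
position: [0.5982, 0.0522, 0.1611]
tool_rot: [3.139, -0.001, 1.656]
force: [0.1, 0.8, 0.2]
grip_width: 0.0532
t 34.73 tcp [0.5982 0.0522 0.1611] gp [0.5981 0.0522 0.1798] gpR [-0.2487 -0.0337  0.1798] rpy [ 3.139e+00 -1.000e-03  1.656e+00] F [0.1 0.8 0.2] w 0.0532 q [-0.53  0.62  0.51  1.75 -0.39  0.86  0.24]
 TURN/360 [ 0.0008 -0.0002 -0.0002] rows>=0.0 | SHIFT after turn (x25mm) [-8.407 -4.951  1.279] | before [-8.416 -4.945  1.242] tcp [ 0.494 -0.168  0.131]
```

View pics/w14.png

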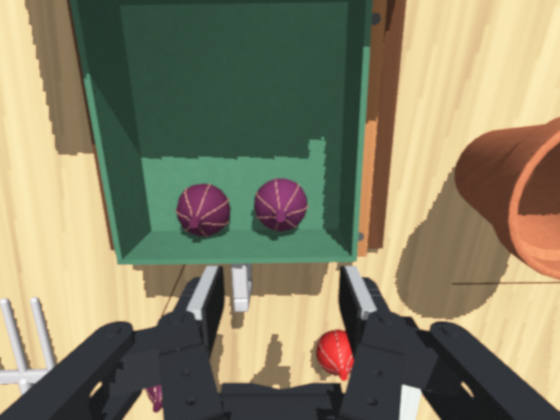

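```bash
python3 -m handwheel '[[-0.7,-0.4,0,0,0,0],[-1,-0.55,0,0,0,0],[-1,-0.55,0,0,0,0],[-1,-0.55,0,0,0,0],[-1,-0.55,0.2,0,0,0],[-1,-0.55,0.2,0,0,0],[-1,-0.55,0.3,0,0,0],[-1,-0.55,0.3,0,0,0]]' -1 >/dev/null
python3 -m handwheel '[[-1,-0.55,0.3,0,0,0],[-0.6,-0.15,0,0,0,0],[0,0,0,0,0,0]]'
python3 - <<'E'
from pl import *
st()
p=bot.grab_frame('wrist'); save(p,'w15')
for t in bot.trace(p,'bulb1'):
        m=t['region']; b,g,r=p['pixels'][m].mean(0); print(round(t['score'],2),np.round(t['point']),onz(p,t['point'],.022)[:2].round(4), 'RED' if r>2.2*b else '')
go([.494,-.168,.024],R0(RK[2],0))
E
```

```text
clock: 36.15
position: [0.4942, -0.1911, 0.1265]
tool_rot: [3.141, -0.001, 1.654]
force: [0.2, -0.2, 0.5]
grip_width: 0.0853
t 36.15 tcp [ 0.4942 -0.1911  0.1265] gp [ 0.4941 -0.1911  0.1452] gpR [-0.4821  0.0909  0.1452] rpy [ 3.141e+00 -1.000e-03  1.654e+00] F [ 0.2 -0.2  0.5] w 0.0853 q [-0.09  0.57  0.48  1.96 -0.39  0.7   0.72]
0.9 [534. 118.] [ 0.6659 -0.1071] RED
0.88 [286. 171.] [ 0.4946 -0.1596] 
0.85 [444. 226.] [ 0.6212 -0.1919] 
0.75 [425. 298.] [ 0.6205 -0.2571] 
0.61 [348. 378.] [ 0.5679 -0.3453] RED
 TURN/360 [ 0.0002 -0.0002 -0.0001] rows>=0.0 | SHIFT after turn (x25mm) [0.856 0.044 4.844] | before [0.85  0.038 4.845] tcp [ 0.494 -0.168  0.005]
```

View pics/w15.png

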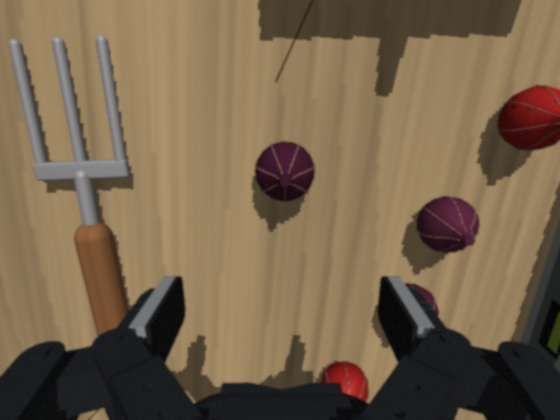

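```bash
python3 -m handwheel '[[0.8,0.05,0.4,0,0,0],[0.36,0.04,1,0,0,0],[0,0,1,0,0,0],[0,0,1,0,0,0],[0,0,0.9,0,0,0],[0,0,0.4,0,0,0],[0,0,0.1,0,0,0]]' 
python3 -m handwheel '[[0,0,0,0,0,0],[0,0,0,0,0,0],[0,0,0,0,0,0],[0,0,0,0,0,0],[0,0,0,0,0,0]]' 1 40
python3 -m handwheel '[[0,0,-0.6,0,0,0],[0,0,-1,0,0,0],[0,0,-1,0,0,0],[0,0,-1,0,0,0],[0,0,-1,0,0,0],[0,0,-1,0,0,0]]'
python3 - <<'E'
from pl import *
st()
go(r2w([-.197,.030,.052]),R0(RK[2],0))
E
```

```text
clock: 37.12
position: [0.4942, -0.16, 0.006]
tool_rot: [3.141, -0.001, 1.657]
force: [1.1, 0.3, 0.2]
grip_width: 0.085
clock: 37.75
position: [0.4945, -0.1609, 0.0073]
tool_rot: [3.14, -0.001, 1.656]
force: [-3.6, 1.6, 16.7]
grip_width: 0.043
clock: 38.5
position: [0.494, -0.161, 0.148]
tool_rot: [3.14, -0.001, 1.656]
force: [-0.1, -0.4, -0.3]
grip_width: 0.0431
t 38.50 tcp [ 0.494 -0.161  0.148] gp [ 0.494  -0.1611  0.1667] gpR [-0.4521  0.0885  0.1667] rpy [ 3.140e+00 -1.000e-03  1.656e+00] F [-0.1 -0.4 -0.3] w 0.0431 q [-0.17  0.52  0.51  1.97 -0.38  0.73  0.65]
 TURN/360 [ 0.0002 -0.0001 -0.0002] rows>=0.0 | SHIFT after turn (x25mm) [10.203  2.338  4.588] | before [10.202  2.317  4.601] tcp [0.53  0.098 0.033]
```

```bash
python3 -m handwheel '[[0.7,0.18,0,0,0,0],[1,0.23,0,0,0,0],[1,0.23,0,0,0,0],[1,0.23,0,0,0,0],[1,0.23,0,0,0,0],[1,0.23,0,0,0,0],[1,0.23,0,0,0,0],[1,0.23,0,0,0,0]]' >/dev/null
python3 -m handwheel '[[1,0.23,0,0,0,0],[1,0.23,0,0,0,0],[0.5,0.1,0.4,0,0,0],[0,0,0.9,0,0,0],[0,0,1,0,0,0],[0,0,1,0,0,0],[0,0,0.8,0,0,0],[0,0,0.4,0,0,0]]'
python3 - <<'E'
from pl import *
st()
go(r2w([-.197,.030,.052]),R0(RK[2],0))
E
```

```text
clock: 40.5
position: [0.5301, 0.0977, 0.0326]
tool_rot: [-3.141, -0.0, 1.656]
force: [-0.1, -0.1, -0.2]
grip_width: 0.0427
t 40.50 tcp [0.5301 0.0977 0.0326] gp [0.5301 0.0977 0.0513] gpR [-0.1974  0.0301  0.0513] rpy [-3.141 -0.     1.656] F [-0.1 -0.1 -0.2] w 0.0427 q [-0.56  0.73  0.38  1.97 -0.52  0.53  0.27]
 TURN/360 [-0.0002 -0.0001 -0.0003] rows>=0.0 | SHIFT after turn (x25mm) [ 0.017  0.005 -0.026] | before [ 0.017  0.005 -0.026] tcp [0.53  0.098 0.033]
```

```bash
python3 -m handwheel '[[0,0,0.2,0,0,0],[0,0,0,0,0,0]]' 
python3 -m handwheel '[[0,0,0,0,0,0],[0,0,0,0,0,0],[0,0,0,0,0,0]]' -0.25
python3 -m handwheel '[[0,0,-0.5,0,0,0],[0,0,-1,0,0,0],[0,0,-1,0,0,0],[0,0,-1,0,0,0],[0,0,-1,0,0,0],[0,0,-0.8,0,0,0]]'
python3 - <<'E'
from pl import *
st()
p=bot.grab_frame('wrist'); save(p,'w16')
go([.6215,-.215,.15],R0(RK[2],0))
E
```

```text
clock: 40.75
position: [0.531, 0.0981, 0.0292]
tool_rot: [3.141, -0.001, 1.656]
force: [0.2, -0.0, -0.4]
grip_width: 0.0431
clock: 41.12
position: [0.5311, 0.0982, 0.0293]
tool_rot: [3.14, -0.001, 1.656]
force: [-0.2, -0.4, 0.7]
grip_width: 0.0534
clock: 41.88
position: [0.5309, 0.098, 0.1634]
tool_rot: [3.14, -0.001, 1.656]
force: [0.7, 0.8, -0.4]
grip_width: 0.0536
t 41.88 tcp [0.5309 0.098  0.1634] gp [0.5309 0.0979 0.1821] gpR [-0.1973  0.0293  0.1821] rpy [ 3.140e+00 -1.000e-03  1.656e+00] F [ 0.7  0.8 -0.4] w 0.0536 q [-0.68  0.54  0.54  1.91 -0.38  0.79  0.16]
 TURN/360 [ 0.0006 -0.0003 -0.0003] rows>=0.0 | SHIFT after turn (x25mm) [-12.783   2.489   1.364] | before [-12.782   2.506   1.35 ] tcp [ 0.622 -0.215  0.131]
```

View pics/w16.png

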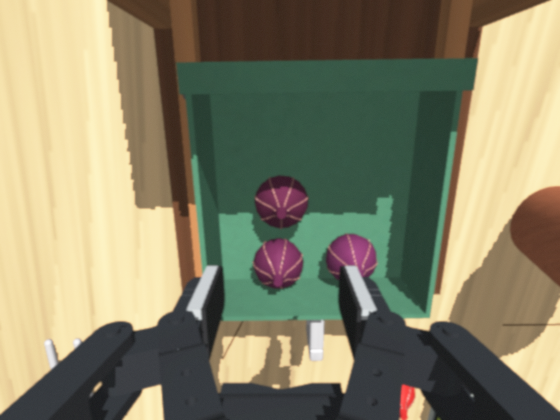

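Three bulbs are standing in the box. Now for bulb B.

```bash
python3 -m handwheel '[[-0.8,0.15,0,0,0,0],[-1,0.2,0,0,0,0],[-1,0.2,0,0,0,0],[-1,0.2,0,0,0,0],[-1,0.2,0,0,0,0],[-1,0.2,0,0,0,0],[-1,0.2,0.2,0,0,0],[-1,0.2,0.2,0,0,0]]' -1 >/dev/null
python3 -m handwheel '[[-1,0.2,0.2,0,0,0],[-1,0.2,0.2,0,0,0],[-1,0.2,0.2,0,0,0],[-1,0.2,0.2,0,0,0],[-0.9,0.15,0.16,0,0,0],[-0.1,0,0,0,0,0]]'
python3 - <<'E'
from pl import *
st()
p=bot.grab_frame('wrist'); save(p,'w17')
for t in bot.trace(p,'bulb1'):
        m=t['region']; b,g,r=p['pixels'][m].mean(0); print(round(t['score'],2),np.round(t['point']),onz(p,t['point'],.022)[:2].round(4), 'RED' if r>2.2*b else '')
go([.6215,-.192,.024],R0(RK[2],0))
E
```

```text
clock: 43.68
position: [0.6201, -0.2172, 0.1275]
tool_rot: [3.141, -0.0, 1.654]
force: [-0.6, 0.4, 1.5]
grip_width: 0.0853
t 43.67 tcp [ 0.6201 -0.2172  0.1275] gp [ 0.6201 -0.2172  0.1462] gpR [-0.5189 -0.0322  0.1462] rpy [ 3.141 -0.     1.654] F [-0.6  0.4  1.5] w 0.0853 q [-0.05  0.75  0.48  1.61 -0.42  0.89  0.67]
0.9 [295. 370.] [ 0.6448 -0.3683] RED
0.76 [290. 182.] [ 0.6235 -0.1934] 
0.68 [210. 354.] [ 0.5663 -0.3561] RED
0.62 [371.  59.] [ 0.6703 -0.1051] RED
0.56 [268. 274.] [ 0.6126 -0.2723] 
 TURN/360 [ 0.0001 -0.0002 -0.0003] rows>=0.0 | SHIFT after turn (x25mm) [0.925 0.129 4.893] | before [0.92  0.124 4.894] tcp [ 0.622 -0.192  0.005]
```

View pics/w17.png

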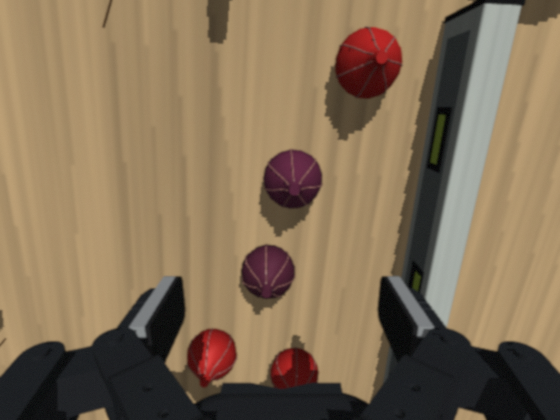

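```bash
python3 -m handwheel '[[0.7,0.1,0.4,0,0,0],[0.2,0.06,1,0,0,0],[0,0,1,0,0,0],[0,0,1,0,0,0],[0,0,0.9,0,0,0],[0,0,0.45,0,0,0],[0,0,0.1,0,0,0]]' 
python3 -m handwheel '[[0,0,0,0,0,0],[0,0,0,0,0,0],[0,0,0,0,0,0],[0,0,0,0,0,0],[0,0,0,0,0,0]]' 1 40
python3 -m handwheel '[[0,0,-0.6,0,0,0],[0,0,-1,0,0,0],[0,0,-1,0,0,0],[0,0,-1,0,0,0],[0,0,-1,0,0,0],[0,0,-1,0,0,0]]'
python3 - <<'E'
from pl import *
st()
go(r2w([-.197,-.028,.046]),R0(RK[2],0))
E
```

```text
clock: 44.65
position: [0.6225, -0.1922, 0.0056]
tool_rot: [3.141, -0.001, 1.657]
force: [-0.0, 0.4, 0.8]
grip_width: 0.0853
clock: 45.28
position: [0.6231, -0.1927, 0.0073]
tool_rot: [3.139, -0.001, 1.656]
force: [-2.6, 1.0, 10.8]
grip_width: 0.0431
clock: 46.02
position: [0.6225, -0.1928, 0.148]
tool_rot: [3.14, -0.001, 1.656]
force: [-0.1, -0.3, -1.4]
grip_width: 0.043
t 46.02 tcp [ 0.6225 -0.1928  0.148 ] gp [ 0.6225 -0.1928  0.1667] gpR [-0.4948 -0.0368  0.1667] rpy [ 3.140e+00 -1.000e-03  1.656e+00] F [-0.1 -0.3 -1.4] w 0.0430 q [-0.1   0.71  0.5   1.62 -0.41  0.91  0.63]
 TURN/360 [ 0.0002 -0.0001 -0.0002] rows>=0.0 | SHIFT after turn (x25mm) [11.913 -0.352  4.828] | before [11.909 -0.376  4.836] tcp [0.588 0.103 0.027]
```

```bash
python3 -m handwheel '[[0.7,0,0,0,0,0],[1,-0.04,0,0,0,0],[1,-0.04,0,0,0,0],[1,-0.04,0,0,0,0],[1,-0.04,0,0,0,0],[1,-0.04,0,0,0,0],[1,-0.04,0,0,0,0],[1,-0.04,0,0,0,0]]' >/dev/null
python3 -m handwheel '[[1,-0.04,0,0,0,0],[1,-0.04,0,0,0,0],[1,0,0,0,0,0],[1,0,0,0,0,0],[0.2,0,0.8,0,0,0],[0,0,1,0,0,0],[0,0,1,0,0,0],[0,0,1,0,0,0]]' >/dev/null
python3 -m handwheel '[[0,0,0.7,0,0,0],[0,0,0.3,0,0,0]]'
python3 - <<'E'
from pl import *
st()
go(r2w([-.197,-.028,.046]),R0(RK[2],0))
E
```

```text
clock: 48.28
position: [0.5876, 0.1026, 0.0251]
tool_rot: [-3.141, -0.0, 1.656]
force: [0.2, 0.1, -0.0]
grip_width: 0.0429
t 48.27 tcp [0.5876 0.1026 0.0251] gp [0.5877 0.1026 0.0438] gpR [-0.1975 -0.0277  0.0438] rpy [-3.141 -0.     1.656] F [ 0.2  0.1 -0. ] w 0.0429 q [-0.55  0.81  0.41  1.82 -0.52  0.62  0.27]
 TURN/360 [-0.0001 -0.0001 -0.0003] rows>=0.0 | SHIFT after turn (x25mm) [ 0.022  0.014 -0.087] | before [ 0.022  0.014 -0.087] tcp [0.588 0.103 0.027]
```

```bash
python3 -m handwheel '[[0,0,0,0,0,0],[0,0,0,0,0,0],[0,0,0,0,0,0]]' -0.25
python3 -m handwheel '[[0,0,-0.5,0,0,0],[0,0,-1,0,0,0],[0,0,-1,0,0,0],[0,0,-1,0,0,0],[0,0,-1,0,0,0],[0,0,-0.8,0,0,0]]'
python3 - <<'E'
from pl import *
st()
p=bot.grab_frame('wrist'); save(p,'w18')
go([.6125,-.298,.15],R0(RK[2],0))
E
```

```text
clock: 48.65
position: [0.5885, 0.1032, 0.027]
tool_rot: [3.14, -0.001, 1.656]
force: [0.1, 0.0, -0.7]
grip_width: 0.0532
clock: 49.4
position: [0.5883, 0.1029, 0.161]
tool_rot: [3.139, -0.001, 1.656]
force: [0.1, 0.7, 0.1]
grip_width: 0.0532
t 49.40 tcp [0.5883 0.1029 0.161 ] gp [0.5883 0.1029 0.1797] gpR [-0.1973 -0.0283  0.1797] rpy [ 3.139e+00 -1.000e-03  1.656e+00] F [0.1 0.7 0.1] w 0.0532 q [-0.63  0.62  0.54  1.76 -0.41  0.86  0.18]
 TURN/360 [ 0.0007 -0.0003 -0.0003] rows>=0.0 | SHIFT after turn (x25mm) [-16.057  -0.464   1.274] | before [-16.06   -0.444   1.243] tcp [ 0.612 -0.298  0.131]
```

View pics/w18.png

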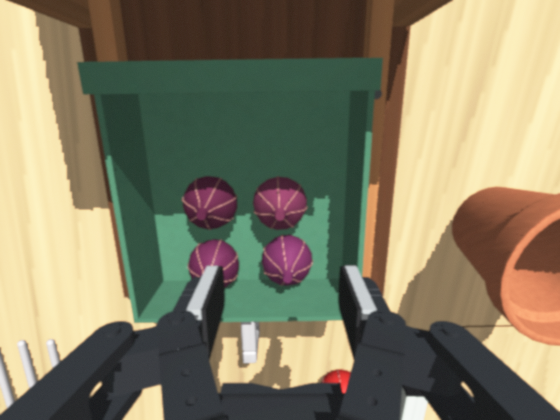

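```bash
python3 -m handwheel '[[-0.8,-0.03,0,0,0,0],[-1,-0.03,0,0,0,0],[-1,-0.03,0,0,0,0],[-1,-0.03,0,0,0,0],[-1,-0.03,0,0,0,0],[-1,-0.03,0,0,0,0],[-1,-0.03,0,0,0,0],[-1,-0.03,0,0,0,0]]' -1 >/dev/null
python3 -m handwheel '[[-1,-0.03,0,0,0,0],[-1,-0.03,0,0,0,0],[-1,-0.03,0.2,0,0,0],[-1,-0.03,0.2,0,0,0],[-1,-0.03,0.2,0,0,0],[-1,-0.03,0.2,0,0,0],[-1,0,0.2,0,0,0],[-1,0,0.2,0,0,0]]'>/dev/null
python3 -m handwheel '[[-0.3,0,0,0,0,0]]'
python3 - <<'E'
from pl import *
st()
p=bot.grab_frame('wrist'); save(p,'w19')
for t in bot.trace(p,'bulb1'):
        m=t['region']; b,g,r=p['pixels'][m].mean(0); print(round(t['score'],2),np.round(t['point']),onz(p,t['point'],.022)[:2].round(4), 'RED' if r>2.2*b else '')
go([.6125,-.275,.024],R0(RK[2],0))
E
```

```text
clock: 51.58
position: [0.6105, -0.3016, 0.1278]
tool_rot: [-3.141, -0.001, 1.654]
force: [0.3, 0.2, 0.2]
grip_width: 0.0854
t 51.58 tcp [ 0.6105 -0.3016  0.1278] gp [ 0.6105 -0.3016  0.1465] gpR [-0.6022 -0.0154  0.1465] rpy [-3.141e+00 -1.000e-03  1.654e+00] F [0.3 0.2 0.2] w 0.0854 q [ 0.08  0.78  0.49  1.54 -0.42  0.93  0.79]
0.92 [318. 294.] [ 0.6462 -0.3719] RED
0.67 [290. 176.] [ 0.6136 -0.2734] 
0.62 [224. 270.] [ 0.5672 -0.3558] RED
 TURN/360 [ 0.     -0.0001 -0.0004] rows>=0.0 | SHIFT after turn (x25mm) [0.996 0.137 4.92 ] | before [0.992 0.133 4.921] tcp [ 0.612 -0.275  0.005]
```

View pics/w19.png

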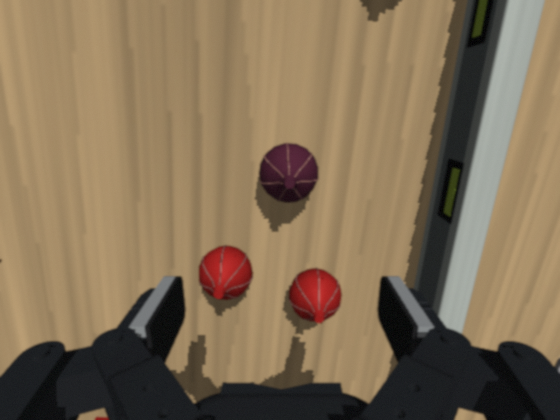

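```bash
python3 -m handwheel '[[0.8,0.1,0.4,0,0,0],[0.24,0.06,1,0,0,0],[0,0,1,0,0,0],[0,0,1,0,0,0],[0,0,0.9,0,0,0],[0,0,0.45,0,0,0],[0,0,0.12,0,0,0]]' 
python3 -m handwheel '[[0,0,0,0,0,0],[0,0,0,0,0,0],[0,0,0,0,0,0],[0,0,0,0,0,0],[0,0,0,0,0,0]]' 1 40
python3 -m handwheel '[[0,0,-0.6,0,0,0],[0,0,-1,0,0,0],[0,0,-1,0,0,0],[0,0,-1,0,0,0],[0,0,-1,0,0,0],[0,0,-1,0,0,0]]'
python3 - <<'E'
from pl import *
st()
go(r2w([-.150,0,.1667]),R0(RK[2],0))
E
```

```text
clock: 52.55
position: [0.6138, -0.2722, 0.0063]
tool_rot: [3.141, -0.001, 1.657]
force: [-0.3, -0.3, 0.7]
grip_width: 0.0855
clock: 53.18
position: [0.6143, -0.2728, 0.0078]
tool_rot: [3.14, -0.001, 1.656]
force: [-2.0, 2.0, 8.1]
grip_width: 0.0431
clock: 53.92
position: [0.6138, -0.2728, 0.1487]
tool_rot: [3.14, -0.001, 1.656]
force: [-0.5, 0.3, -1.1]
grip_width: 0.043
t 53.92 tcp [ 0.6138 -0.2728  0.1487] gp [ 0.6138 -0.2728  0.1674] gpR [-0.5738 -0.0212  0.1674] rpy [ 3.140e+00 -1.000e-03  1.656e+00] F [-0.5  0.3 -1.1] w 0.0430 q [ 0.03  0.74  0.5   1.56 -0.41  0.95  0.75]
 TURN/360 [ 0.0003 -0.0001 -0.0002] rows>=0.0 | SHIFT after turn (x25mm) [16.952 -0.849  0.029] | before [16.951 -0.873  0.038] tcp [0.556 0.148 0.148]
```

```bash
python3 -m handwheel '[[0.8,-0.05,0,0,0,0],[1,-0.05,0,0,0,0],[1,-0.05,0,0,0,0],[1,-0.05,0,0,0,0],[1,-0.05,0,0,0,0],[1,-0.05,0,0,0,0],[1,-0.05,0,0,0,0],[1,-0.05,0,0,0,0]]' >/dev/null
python3 -m handwheel '[[1,-0.06,0,0,0,0],[1,-0.06,0,0,0,0],[1,-0.06,0,0,0,0],[1,-0.06,0,0,0,0],[1,-0.06,0,0,0,0],[1,-0.06,0,0,0,0],[0.5,0,0,0,0.0208,0],[0,0,0,0,0.0208,0]]'
python3 - <<'E'
from pl import *
st()
go(r2w([-.150,0,.048]),R0(RK[2],-15))
E
```

```text
clock: 55.92
position: [0.5636, 0.085, 0.1474]
tool_rot: [3.14, -0.267, 1.661]
force: [-0.6, -0.1, -0.7]
grip_width: 0.0431
t 55.92 tcp [0.5636 0.085  0.1474] gp [0.564  0.0801 0.1654] gpR [-0.2179 -0.0022  0.1654] rpy [ 3.14  -0.267  1.661] F [-0.6 -0.1 -0.7] w 0.0431 q [-0.35  0.59  0.35  1.84 -0.63  0.86  0.48]
 TURN/360 [ 0.0001 -0.0008  0.0005] rows>=0.0 | SHIFT after turn (x25mm) [ 1.405 -0.087  5.239] | before [ 1.378 -0.084  5.246] tcp [0.556 0.152 0.03 ]
```

```bash
python3 -m handwheel '[[0.9,-0.05,0,0,0,0],[0.5,-0.04,0.7,0,0,0],[0,0,1,0,0,0],[0,0,1,0,0,0],[0,0,1,0,0,0],[0,0,0.9,0,0,0],[0,0,0.5,0,0,0],[0,0,0.1,0,0,0]]' 
python3 -m handwheel '[[0,0,0,0,0,0],[0,0,0,0,0,0],[0,0,0,0,0,0]]' -0.25
python3 -m handwheel '[[0,0,-0.5,0,0,0],[0,0,-1,0,0,0],[0,0,-1,0,0,0],[0,0,-1,0,0,0],[0,0,-1,0,0,0],[0,0,-0.8,0,0,0]]'
python3 - <<'E'
from pl import *
st()
p=bot.grab_frame('wrist'); save(p,'w20')
p=bot.grab_frame('scene'); save(p,'sc2')
go(r2w([.024,0,.29]),R0(RK[2],0))
E
```

```text
clock: 56.92
position: [0.5556, 0.1496, 0.0298]
tool_rot: [-3.141, -0.262, 1.657]
force: [-0.9, -0.2, -0.6]
grip_width: 0.043
clock: 57.3
position: [0.5568, 0.1489, 0.0311]
tool_rot: [3.14, -0.262, 1.657]
force: [0.3, 0.1, -0.4]
grip_width: 0.0533
clock: 58.05
position: [0.5595, 0.1141, 0.1605]
tool_rot: [3.14, -0.262, 1.656]
force: [0.1, -0.5, -0.2]
grip_width: 0.0534
t 58.05 tcp [0.5595 0.1141 0.1605] gp [0.5599 0.1092 0.1786] gpR [-0.1885 -0.0005  0.1786] rpy [ 3.14  -0.262  1.656] F [ 0.1 -0.5 -0.2] w 0.0534 q [-0.41  0.56  0.37  1.85 -0.62  0.86  0.42]
 TURN/360 [ 0.0007 -0.0418 -0.0003] rows>=1.4 | SHIFT after turn (x25mm) [ 8.32  -0.057 -4.401] | before [ 9.176 -0.058 -2.092] tcp [0.541 0.321 0.271]
```

View pics/w20.png

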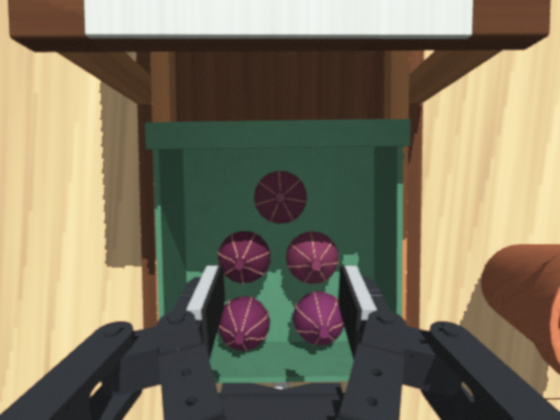

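View pics/sc2.png

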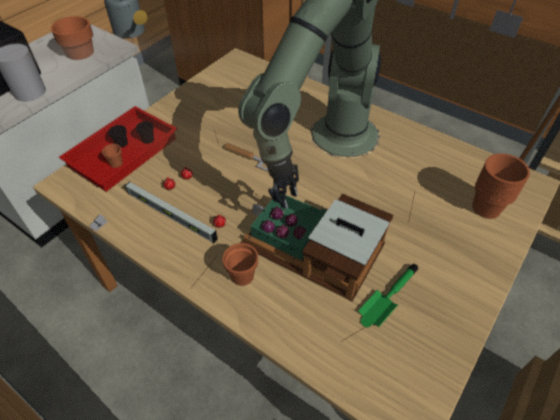

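All five bulbs are standing in the box and only the three reds are left on the bench. Next I'll fetch the lid.

```bash
python3 -m handwheel '[[0,0,-0.6,0,-0.0209,0],[0,0,-1,0,-0.0209,0],[0,0,-1,0,0,0],[0,0,-1,0,0,0],[0,0,-0.7,0,0,0],[0.8,0,0,0,0,0],[1,0,0,0,0,0],[1,0,0,0,0,0]]' -1 
python3 -m handwheel '[[1,0,0,0,0,0],[1,0,0,0,0,0],[1,0,0,0,0,0],[1,0,0,0,0,0],[0.8,0,0,0,0,0],[0,0,0,0,0,0]]'
python3 - <<'E'
from pl import *
st()
p=bot.grab_frame('wrist'); save(p,'w21')
E
```

```text
clock: 59.15
position: [0.5531, 0.1792, 0.2643]
tool_rot: [-3.141, 0.0, 1.657]
force: [0.3, -0.1, -0.3]
grip_width: 0.0852
clock: 59.9
position: [0.543, 0.2986, 0.2647]
tool_rot: [3.141, 0.0, 1.658]
force: [-0.2, -0.1, -0.2]
grip_width: 0.0854
t 59.90 tcp [0.543  0.2986 0.2647] gp [0.543  0.2987 0.2834] gpR [ 1.600e-03 -2.000e-04  2.834e-01] rpy [3.141 0.    1.658] F [-0.2 -0.1 -0.2] w 0.0854 q [-0.97  0.54  0.57  1.6  -0.32  1.1  -0.23]
```

View pics/w21.png

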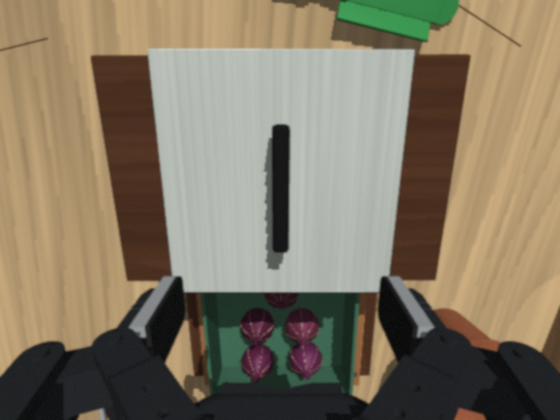

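```bash
python3 - <<'E'
from pl import *
p=bot.grab_frame('wrist')
a=w2r(onz(p,[281,126],.186));b=w2r(onz(p,[281,251],.185));print(a,b,(a+b)/2)
go(r2w([.0235,0.0005,.1825]),R0(RK[2],0))
E
```

```text
[0.06551174 0.00055825 0.186     ] [-0.02197217  0.00060638  0.185     ] [0.02176978 0.00058232 0.1855    ]
 TURN/360 [ 0.0001  0.0001 -0.0003] rows>=0.0 | SHIFT after turn (x25mm) [ 0.968 -0.044  4.053] | before [ 0.972 -0.049  4.052] tcp [0.54  0.32  0.164]
```

```bash
python3 -m handwheel '[[0.5,-0.03,0.4,0,0,0],[0.34,-0.02,0.9,0,0,0],[0,0,0.9,0,0,0],[0,0,0.9,0,0,0],[0,0,0.6,0,0,0],[0,0,0.3,0,0,0],[0,0,0.04,0,0,0]]'
python3 -m handwheel '[[0,0,0,0,0,0],[0,0,0,0,0,0],[0,0,0,0,0,0],[0,0,0,0,0,0],[0,0,0,0,0,0]]' 1 100
python3 - <<'E'
from pl import *
st()
p=bot.grab_frame('wrist'); save(p,'w22')
for n,uv,z in (('hb',[282,189],.186),): print(n,w2r(onz(p,uv,z)).round(4))
E
```

```text
clock: 60.88
position: [0.5407, 0.3177, 0.1642]
tool_rot: [3.141, 0.0, 1.656]
force: [0.1, 0.1, 0.1]
grip_width: 0.0852
clock: 61.5
position: [0.5407, 0.3178, 0.1647]
tool_rot: [3.141, -0.0, 1.656]
force: [-1.8, -0.9, 7.1]
grip_width: 0.0102
t 61.50 tcp [0.5407 0.3178 0.1647] gp [0.5407 0.3177 0.1834] gpR [0.0209 0.0005 0.1834] rpy [ 3.141 -0.     1.656] F [-1.8 -0.9  7.1] w 0.0102 q [-0.95  0.66  0.51  1.68 -0.38  0.91 -0.21]
hb [0.0698 0.001  0.186 ]
```

View pics/w22.png

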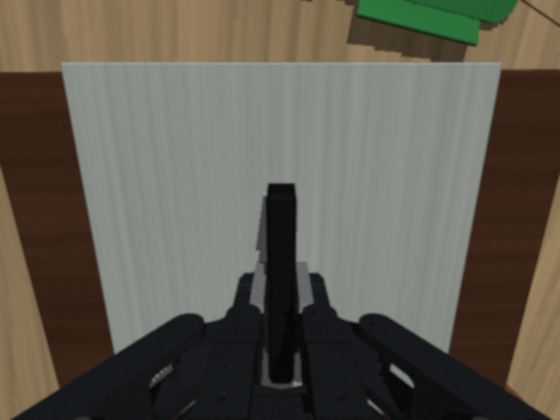

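```bash
python3 -m handwheel '[[0,0,-0.4,0,0,0],[0,0,-0.8,0,0,0],[0,0,-1,0,0,0],[0,0,-0.8,0,0,0],[-0.7,0,0,0,0,0],[-1,0,0,0,0,0],[-1,0,0,0,0,0],[-1,0,0,0,0,0]]'
python3 -m handwheel '[[-1,0,0,0,0,0],[-1,0,0,0,0,0],[-1,0,0,0,0,0],[-1,0,0,0,0,0],[-1,0,0,0,0,0],[-0.9,0,0,0,-0.01,0],[0,0,0,0,-0.0159,0],[0,0,0,0,-0.0159,0]]'
python3 - <<'E'
from pl import *
st()
p=bot.grab_frame('wrist'); save(p,'w23')
p=bot.grab_frame('side'); save(p,'si9',(170,60,370,260),3)
go(r2w([-.23,.0005,.160]),R0(RK[2],15))
E
```

```text
clock: 62.55
position: [0.5484, 0.2228, 0.2389]
tool_rot: [3.141, 0.001, 1.655]
force: [0.0, -0.8, -1.5]
grip_width: 0.0099
clock: 63.55
position: [0.5608, 0.0762, 0.2394]
tool_rot: [3.141, 0.266, 1.654]
force: [0.5, 0.1, -2.7]
grip_width: 0.0098
t 63.55 tcp [0.5608 0.0762 0.2394] gp [0.5604 0.0811 0.2574] gpR [-0.2165  0.0014  0.2574] rpy [3.141 0.266 1.654] F [ 0.5  0.1 -2.7] w 0.0098 q [-0.87  0.54  0.7   1.76 -0.09  0.99 -0.1 ]
 TURN/360 [-0.0001  0.0005  0.0003] rows>=0.0 | SHIFT after turn (x25mm) [0.358 0.041 3.892] | before [0.371 0.045 3.89 ] tcp [0.563 0.063 0.142]
```

View pics/w23.png

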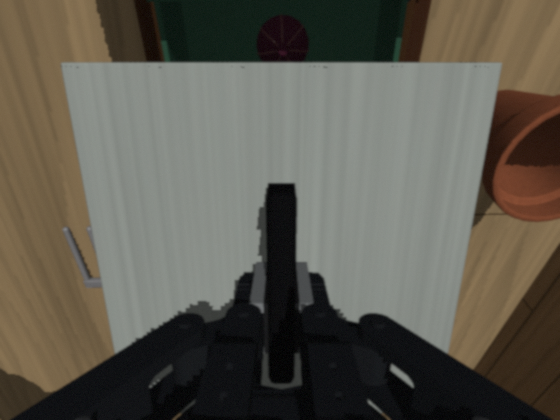

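View pics/si9.png

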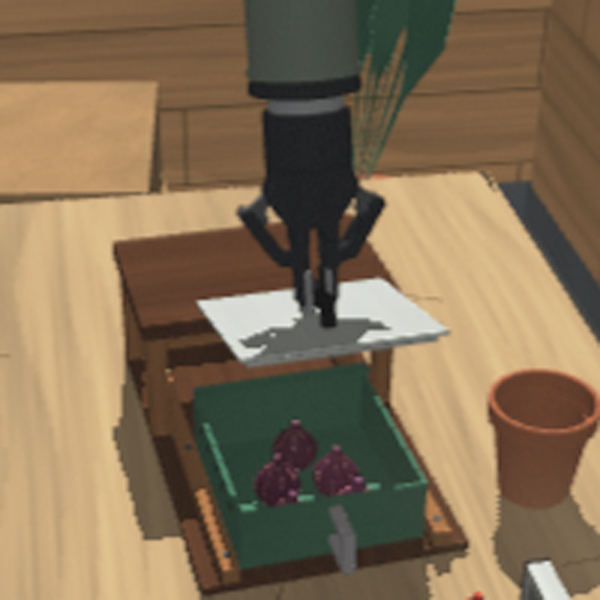

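```bash
python3 -m handwheel '[[0.1,0.03,0.6,0,0,0],[0.1,0.01,1,0,0,0],[0.1,0,1,0,0,0],[0.06,0,0.9,0,0,0],[0,0,0.4,0,0,0],[0,0,0,0,0,0]]'
python3 - <<'E'
from pl import *
st()
p=bot.grab_frame('wrist'); save(p,'w24')
p=bot.grab_frame('side'); save(p,'si10',(170,60,370,260),3)
E
```

```text
clock: 64.4
position: [0.5634, 0.0609, 0.1425]
tool_rot: [3.141, 0.263, 1.654]
force: [-0.1, 0.5, -0.8]
grip_width: 0.0098
t 64.40 tcp [0.5634 0.0609 0.1425] gp [0.563  0.0657 0.1606] gpR [-2.322e-01  1.000e-04  1.606e-01] rpy [3.141 0.263 1.654] F [-0.1  0.5 -0.8] w 0.0098 q [-0.79  0.66  0.63  1.85 -0.16  0.78 -0.06]
```

View pics/w24.png

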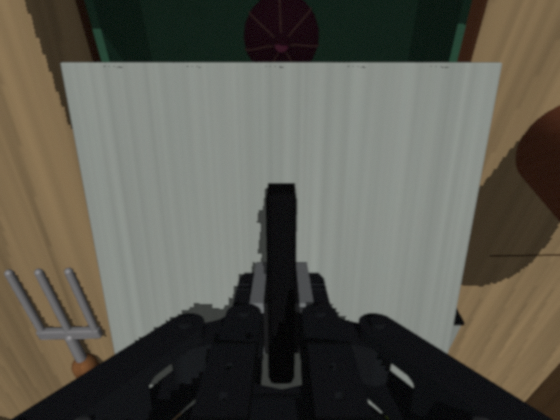

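View pics/si10.png

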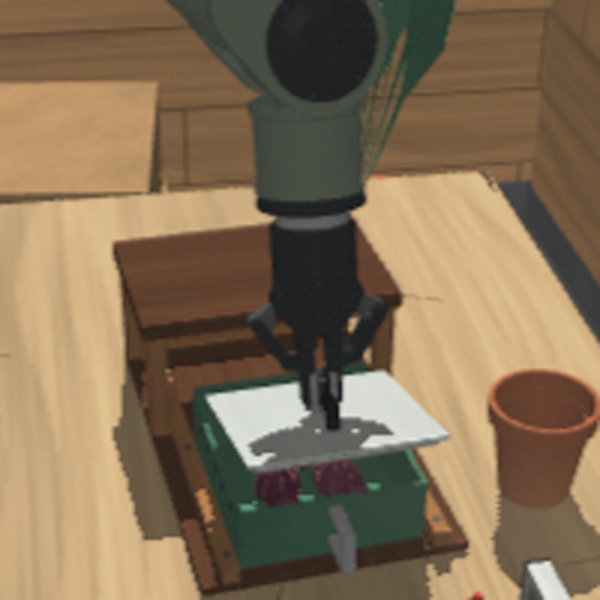

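```bash
python3 -m handwheel '[[0.5,0,0.3,0,0,0],[0.5,0,0.4,0,0,0],[0.12,0,0.1,0,0,0],[0,0,0,0,0,0]]'
python3 - <<'E'
from pl import *
st()
p=bot.grab_frame('wrist'); save(p,'w25')
E
```

```text
clock: 65.0
position: [0.5616, 0.084, 0.1159]
tool_rot: [3.141, 0.263, 1.657]
force: [-0.6, -0.4, -1.7]
grip_width: 0.0101
t 65.00 tcp [0.5616 0.084  0.1159] gp [0.5612 0.0888 0.134 ] gpR [-2.09e-01 -1.00e-04  1.34e-01] rpy [3.141 0.263 1.657] F [-0.6 -0.4 -1.7] w 0.0101 q [-0.81  0.71  0.61  1.85 -0.18  0.75 -0.08]
```

View pics/w25.png

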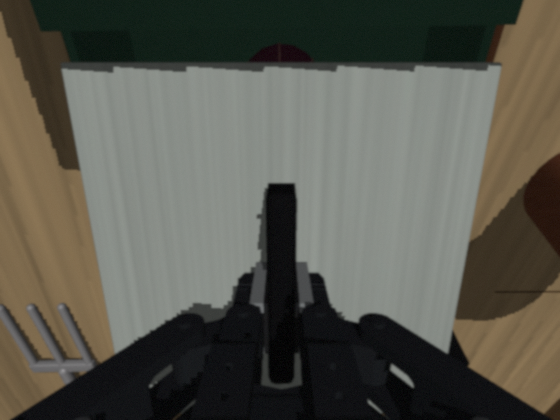

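```bash
python3 - <<'E'
from pl import *
p=bot.grab_frame('wrist')
im=p['pixels']; a=cv2.resize(im[0:110,20:160],None,fx=5,fy=5); b=cv2.resize(im[0:110,420:560],None,fx=5,fy=5)
cv2.imwrite('pics/c1.png',cv2.resize(np.vstack([a,b]),None,fx=.54,fy=.54))
for uv in ([38,28],[517,24]): print(w2r(onz(p,uv,.088)))
E
```

```text
[-0.11159969  0.09261161  0.088     ]
[-0.11047447 -0.08813596  0.088     ]
```

View pics/c1.png

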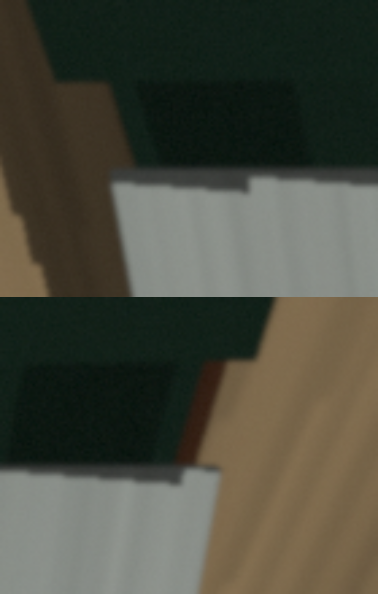

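```bash
python3 -m handwheel '[[0.3,-0.06,0,0,0,-0.0014],[0.4,0,0,0,0,0],[0.2,0,0,0,0,0],[0,0,0,0,0,0]]'
python3 - <<'E'
from pl import *
st()
p=bot.grab_frame('wrist'); save(p,'w26')
E
```

```text
clock: 65.6
position: [0.5582, 0.1059, 0.1103]
tool_rot: [-3.14, 0.263, 1.666]
force: [-0.4, 0.3, -1.5]
grip_width: 0.0102
t 65.60 tcp [0.5582 0.1059 0.1103] gp [0.5577 0.1107 0.1283] gpR [-0.1869  0.0015  0.1283] rpy [-3.14   0.263  1.666] F [-0.4  0.3 -1.5] w 0.0102 q [-0.84  0.72  0.6   1.84 -0.19  0.75 -0.11]
```

View pics/w26.png

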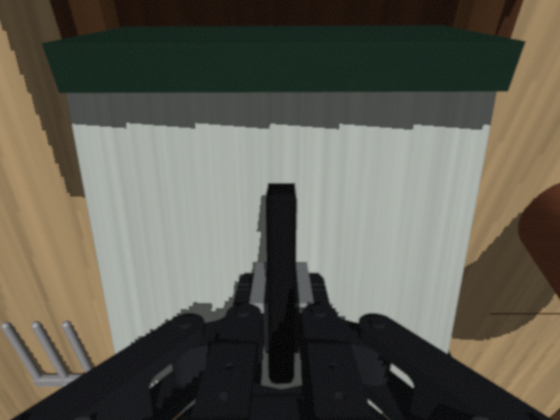

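```bash
python3 -m handwheel '[[0,0,0.19,0,0.00694,0],[0,0,0.18,0,0.00694,0],[0,0,0.17,0,0.00694,0],[0,0,0.17,0,0.00694,0]]'
python3 - <<'E'
from pl import *
st()
p=bot.grab_frame('wrist'); save(p,'w27')
p=bot.grab_frame('side'); save(p,'si11',(170,60,370,260),3)
E
```

```text
clock: 66.15
position: [0.5586, 0.1013, 0.0931]
tool_rot: [-3.14, 0.087, 1.664]
force: [-0.1, -0.5, -1.7]
grip_width: 0.0098
t 66.15 tcp [0.5586 0.1013 0.0931] gp [0.5585 0.103  0.1117] gpR [-0.1946  0.0013  0.1117] rpy [-3.14   0.087  1.664] F [-0.1 -0.5 -1.7] w 0.0098 q [-0.65  0.68  0.46  1.87 -0.31  0.69  0.06]
```

View pics/w27.png

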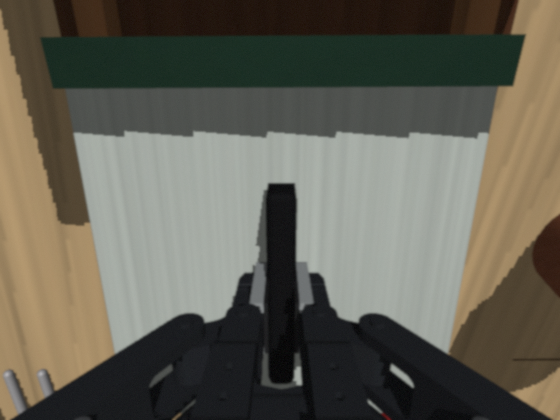

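View pics/si11.png

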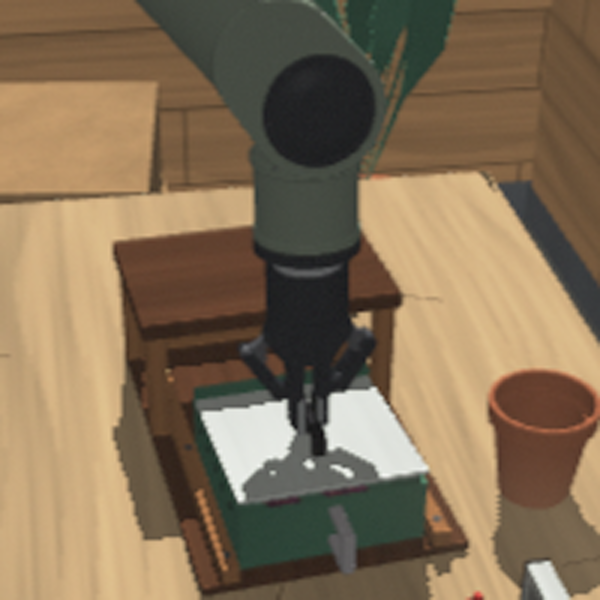

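```bash
python3 -m handwheel '[[0.08,0,0,0,0,0],[0,0,0.17,0,0.00694,0],[0,0,0.12,0,0.0055,0],[0,0,0,0,0,0]]'
python3 - <<'E'
from pl import *
st()
p=bot.grab_frame('wrist'); save(p,'w28')
p=bot.grab_frame('side'); save(p,'si12',(220,140,340,260),5)
E
```

```text
clock: 66.75
position: [0.5584, 0.1032, 0.0856]
tool_rot: [-3.14, 0.011, 1.664]
force: [0.7, 0.0, -0.6]
grip_width: 0.0101
t 66.75 tcp [0.5584 0.1032 0.0856] gp [0.5584 0.1034 0.1043] gpR [-0.1942  0.0014  0.1043] rpy [-3.14   0.011  1.664] F [ 0.7  0.  -0.6] w 0.0101 q [-0.56  0.67  0.38  1.88 -0.37  0.67  0.13]
```

View pics/w28.png

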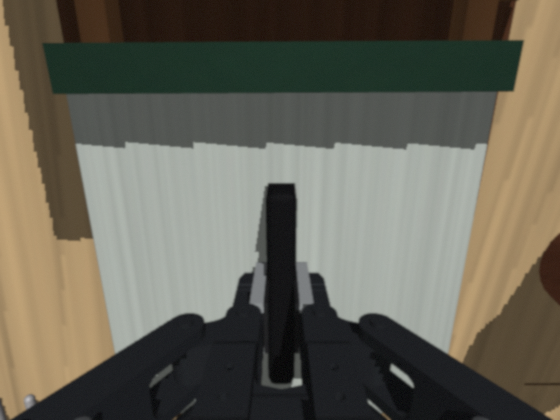

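View pics/si12.png

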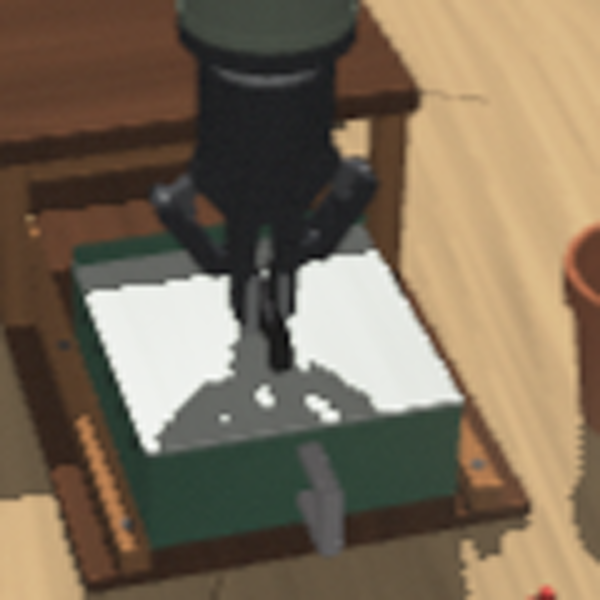

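```bash
python3 -m handwheel '[[0,0,0.045,0,0.0017,0],[0,0,0.03,0,0,0],[0,0,0,0,0,0]]'
python3 -m handwheel '[[0,0,0,0,0,0],[0,0,0,0,0,0],[0,0,-0.2,0,0,0],[0,0,-0.8,0,0,0],[0,0,-1,0,0,0],[0,0,-1,0,0,0]]' -1
python3 - <<'E'
from pl import *
st()
p=bot.grab_frame('wrist'); save(p,'w29')
p=bot.grab_frame('side'); save(p,'si13',(220,140,340,260),5)
E
```

```text
clock: 67.22
position: [0.5585, 0.1042, 0.0846]
tool_rot: [-3.141, -0.001, 1.666]
force: [-6.7, 2.6, 19.2]
grip_width: 0.0096
clock: 67.97
position: [0.5585, 0.1032, 0.1597]
tool_rot: [-3.14, -0.0, 1.665]
force: [-0.6, -0.3, 0.6]
grip_width: 0.0851
t 67.97 tcp [0.5585 0.1032 0.1597] gp [0.5585 0.1032 0.1784] gpR [-0.1945  0.0013  0.1784] rpy [-3.14  -0.     1.665] F [-0.6 -0.3  0.6] w 0.0851 q [-0.59  0.56  0.44  1.84 -0.32  0.81  0.1 ]
```

View pics/w29.png

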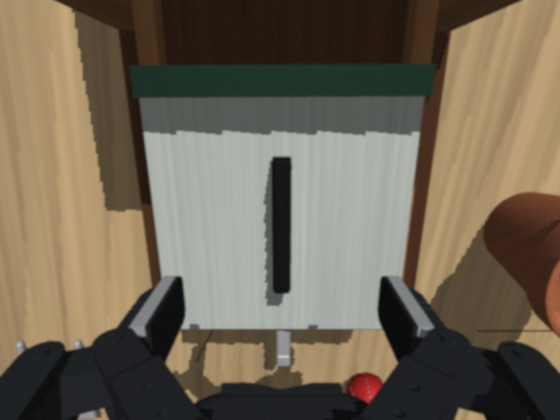

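View pics/si13.png

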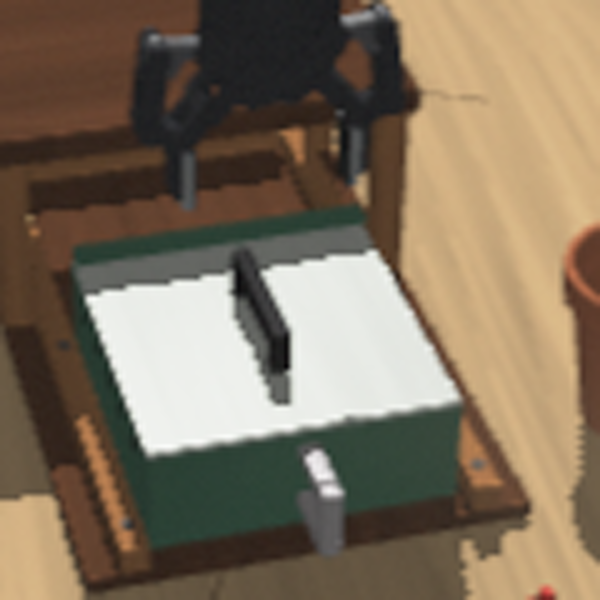

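```bash
python3 - <<'E'
from pl import *
p=bot.grab_frame('wrist')
for n,uv,z in (('hb',[282,157],.107),('hf',[282,293],.105),('lidfront',[281,329.5],.079),('lipfront',[282,97],.087),('back',[282,66],.088),('pulltip',[284,365],.066)): print(n,w2r(onz(p,uv,z)).round(4))
go(r2w([-.318,.001,.12]),R0(RK[2],-15))
E
```

```text
hb [-0.1449  0.0009  0.107 ]
hf [-2.364e-01  1.000e-04  1.050e-01]
lidfront [-0.2851  0.0004  0.079 ]
lipfront [-0.1114  0.0011  0.087 ]
back [-0.0942  0.0012  0.088 ]
pulltip [-0.3314 -0.0025  0.066 ]
 TURN/360 [-0.0001  0.0415  0.0012] rows>=1.4 | SHIFT after turn (x25mm) [-5.196 -0.011  1.009] | before [-4.76  -0.047  2.315] tcp [ 0.569 -0.015  0.102]
```

```bash
python3 -m handwheel '[[-0.8,0.01,0,0,0,0],[-1,0.01,0,0,0.0208,0.0006],[-1,0,0,0,0.0208,0.0006],[-1,0,0,0,0,0],[-1,0,0,0,0,0],[-0.4,0,0,0,0,0]]'
python3 - <<'E'
from pl import *
st()
p=bot.grab_frame('wrist'); save(p,'w30')
go(r2w([-.318,-.001,.057]),R0(RK[2],-15))
E
```

```text
clock: 68.88
position: [0.5693, -0.0233, 0.14]
tool_rot: [-3.135, -0.242, 1.654]
force: [-0.2, 0.8, -0.7]
grip_width: 0.0856
t 68.88 tcp [ 0.5693 -0.0233  0.14  ] gp [ 0.5698 -0.0277  0.1582] gpR [-0.3258  0.0014  0.1582] rpy [-3.135 -0.242  1.654] F [-0.2  0.8 -0.7] w 0.0856 q [-0.12  0.61  0.28  1.8  -0.52  0.88  0.56]
 TURN/360 [-0.0008  0.0031 -0.0006] rows>=0.1 | SHIFT after turn (x25mm) [-0.721  0.097  3.994] | before [-0.643  0.12   4.007] tcp [ 0.571 -0.015  0.039]
```

View pics/w30.png

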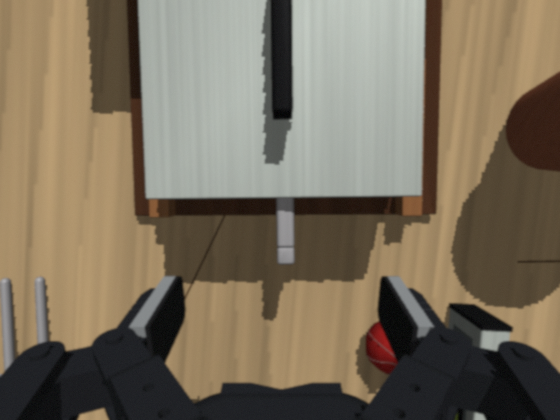

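```bash
python3 - <<'E'
from pl import *
p=bot.grab_frame('wrist')
for n,uv,z in (('board',[240,214],.01),('boardL',[135,215],.01),('boardR',[436,213],.01),('lidfront',[240,198],.079),('pulltip',[286,258],.066)): print(n,w2r(onz(p,uv,z)).round(4))
E
python3 -m handwheel '[[-0.3,0.05,0.6,-0.0008,0.0031,-0.0006],[-0.42,0.05,1,0,0,0],[0,0,1,0,0,0],[0,0,0.8,0,0,0],[0,0,0.45,0,0,0],[0,0,0.1,0,0,0]]'
python3 - <<'E'
from pl import *
st()
p=bot.grab_frame('wrist'); save(p,'w31')
E
```

```text
board [-0.3006  0.0385  0.01  ]
boardL [-0.3013  0.1288  0.01  ]
boardR [-0.3   -0.129  0.01 ]
lidfront [-0.2851  0.0294  0.079 ]
pulltip [-0.3272 -0.0005  0.066 ]
clock: 69.72
position: [0.5715, -0.0123, 0.0407]
tool_rot: [3.141, -0.263, 1.661]
force: [0.0, 0.4, 0.2]
grip_width: 0.0854
t 69.72 tcp [ 0.5715 -0.0123  0.0407] gp [ 0.572  -0.0171  0.0588] gpR [-0.3154 -0.0016  0.0588] rpy [ 3.141 -0.263  1.661] F [0.  0.4 0.2] w 0.0854 q [-0.07  0.75  0.19  1.84 -0.62  0.7   0.68]
```

View pics/w31.png

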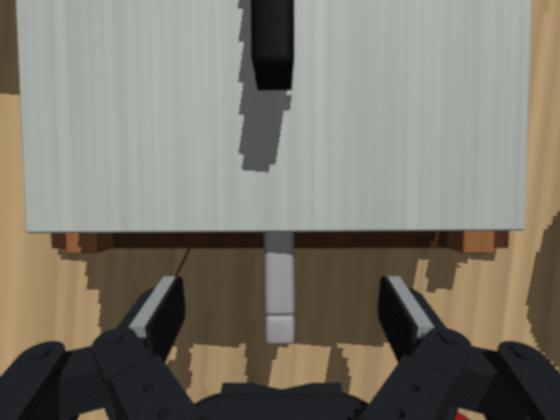

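```bash
python3 -m handwheel '[[0,0,0,0,0,0],[0,0,0,0,0,0],[0,0,0,0,0,0],[0,0,0,0,0,0],[0,0,0,0,0,0]]' 1 80
python3 -m handwheel '[[0.386,0,0.1035,0,0,0],[0.773,0,0.207,0,0,0],[0.773,0,0.207,0,0,0],[0.773,0,0.207,0,0,0],[0.773,0,0.207,0,0,0],[0.773,0,0.207,0,0,0],[0.773,0,0.207,0,0,0],[0.773,0,0.207,0,0,0]]'
python3 - <<'E'
from pl import *
st()
p=bot.grab_frame('side'); save(p,'si14',(190,100,340,250),4)
E
```

```text
clock: 70.4
position: [0.5717, -0.0127, 0.0414]
tool_rot: [3.14, -0.263, 1.661]
force: [-1.7, -0.8, 5.1]
grip_width: 0.0106
clock: 71.4
position: [0.5588, 0.1359, 0.0413]
tool_rot: [3.139, -0.261, 1.659]
force: [1.9, -8.2, 3.4]
grip_width: 0.0104
t 71.40 tcp [0.5588 0.1359 0.0413] gp [0.5592 0.1311 0.0594] gpR [-0.1667 -0.0017  0.0594] rpy [ 3.139 -0.261  1.659] F [ 1.9 -8.2  3.4] w 0.0104 q [-0.31  0.73  0.16  1.89 -0.68  0.61  0.48]
```

View pics/si14.png

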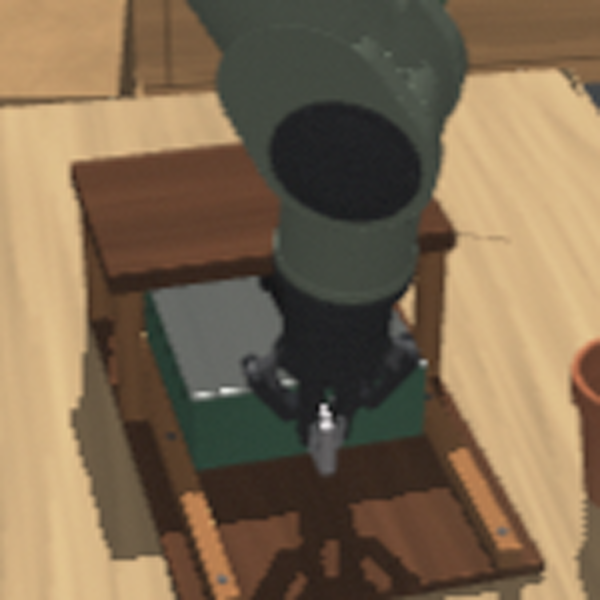

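```bash
python3 -m handwheel '[[0.483,0,0.13,0,0,0],[0.386,0,0.1035,0,0,0],[0.193,0,0.052,0,0,0],[0.193,0,0.052,0,0,0]]'
python3 -m handwheel '[[0.097,0,0.026,0,0,0],[0.097,0,0.026,0,0,0]]'
python3 - <<'E'
from pl import *
st()
E
```

```text
clock: 71.95
position: [0.5561, 0.1672, 0.0414]
tool_rot: [3.139, -0.261, 1.659]
force: [0.3, -8.9, 6.4]
grip_width: 0.0107
clock: 72.2
position: [0.5556, 0.1721, 0.0414]
tool_rot: [3.139, -0.261, 1.659]
force: [0.7, -8.6, 6.0]
grip_width: 0.0102
t 72.20 tcp [0.5556 0.1721 0.0414] gp [0.556  0.1673 0.0594] gpR [-0.1303 -0.0017  0.0594] rpy [ 3.139 -0.261  1.659] F [ 0.7 -8.6  6. ] w 0.0102 q [-0.37  0.73  0.16  1.89 -0.69  0.6   0.42]
```

```bash
for i in 1 2 3; do :; done; python3 -m handwheel '[[0.097,0,0.026,0,0,0],[0.097,0,0.026,0,0,0]]'
python3 -m handwheel '[[0.06,0,0.016,0,0,0],[0.06,0,0.016,0,0,0]]'
```

```text
clock: 72.45
position: [0.5552, 0.1771, 0.0414]
tool_rot: [3.139, -0.261, 1.659]
force: [0.1, -9.4, 6.0]
grip_width: 0.0107
clock: 72.7
position: [0.555, 0.1787, 0.0413]
tool_rot: [3.139, -0.259, 1.658]
force: [-1.5, -23.4, 12.4]
grip_width: 0.0108
```

```bash
python3 -m handwheel '[[0.04,0,0.01,0,0,0],[0,0,0,0,0,0]]'
python3 -m handwheel '[[0,0,0,0,0,0],[0,0,0,0,0,0],[0,0,0,0,0,0],[0,0,0,0,0,0],[-0.2,0,-0.5,0,0,0],[-0.2,0,-1,0,0,0],[-0.3,0,-1,0,0,0],[-0.3,0,-1,0,0,0]]' -1
python3 - <<'E'
from pl import *
st()
p=bot.grab_frame('wrist'); save(p,'w32')
E
```

```text
clock: 72.95
position: [0.5551, 0.1787, 0.0413]
tool_rot: [3.139, -0.258, 1.657]
force: [-2.8, -23.3, 11.7]
grip_width: 0.0105
clock: 73.95
position: [0.5583, 0.1355, 0.1207]
tool_rot: [3.14, -0.262, 1.66]
force: [-0.8, 0.8, -0.1]
grip_width: 0.0855
t 73.95 tcp [0.5583 0.1355 0.1207] gp [0.5587 0.1307 0.1388] gpR [-0.1671 -0.0012  0.1388] rpy [ 3.14  -0.262  1.66 ] F [-0.8  0.8 -0.1] w 0.0855 q [-0.37  0.61  0.25  1.86 -0.61  0.76  0.38]
```

View pics/w32.png

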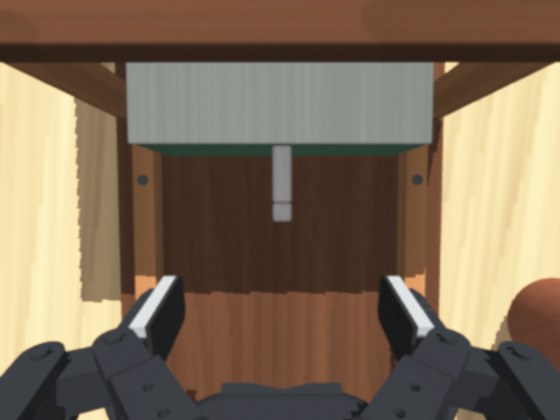

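```bash
python3 - <<'E'
from pl import *
p=bot.grab_frame('wrist')
for n,uv,z in (('lidfrontL',[129,144],.079),('lidfrontR',[433,143],.079),('pulltip',[283,217],.067),('front bottom',[283,157],.012)): print(n,w2r(onz(p,uv,z)).round(4))
E
python3 -m handwheel '[[0,0,-1,0,0,0],[0,0,-1,0,0,0],[-1,0,-1,0,0,0],[-1,0,-0.5,0,0,0],[-1,0,0,0,0,0],[-1,0,0,0,0,0],[-1,0,0,0,0,0],[-1,0,0,0,0,0]]'
python3 - <<'E'
from pl import *
p=bot.grab_frame('side'); save(p,'si15'); save(p,'si16',(190,120,340,260),4)
p=bot.grab_frame('scene'); save(p,'sc3',(150,130,430,340),2.8)
E
```

```text
lidfrontL [-0.0946  0.0887  0.079 ]
lidfrontR [-0.0938 -0.0923  0.079 ]
pulltip [-0.1388 -0.003   0.067 ]
front bottom [-0.0946 -0.0035  0.012 ]
clock: 75.05
position: [0.5729, -0.031, 0.1645]
tool_rot: [3.141, -0.263, 1.661]
force: [-0.2, 0.2, -0.4]
grip_width: 0.0854
```

View pics/si16.png

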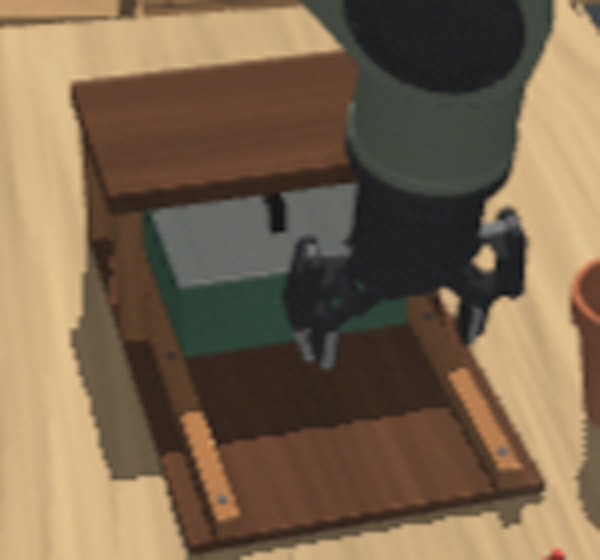

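View pics/sc3.png

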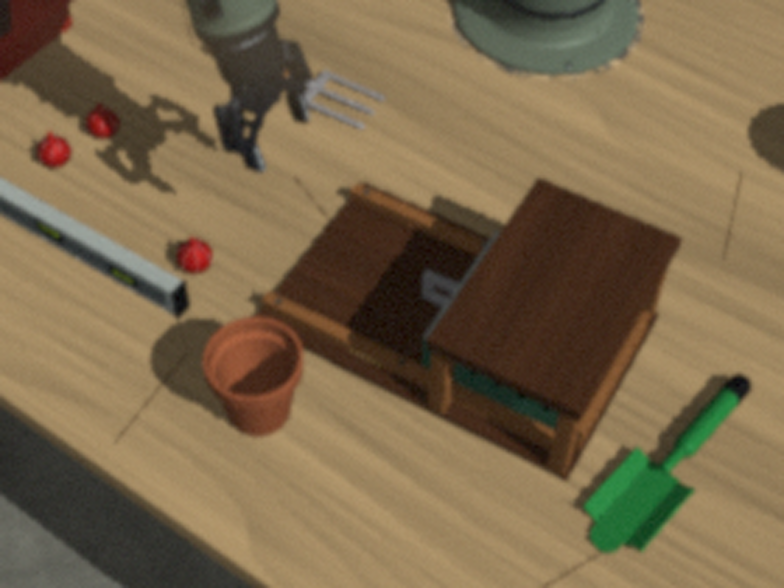

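```bash
python3 - <<'E'
from pl import *
st(); print(bot.job_done())
E
```

```text
t 75.15 tcp [ 0.5727 -0.0331  0.1641] gp [ 0.5731 -0.0379  0.1821] gpR [-0.3362 -0.001   0.1821] rpy [-3.142 -0.261  1.657] F [ 0.3 -0.   0.7] w 0.0855 q [-0.12  0.59  0.32  1.77 -0.54  0.94  0.59]
the job is handed in; nothing more can be done
None
```

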